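Gauge and sort reclaimed brass lamp sleeves

TASK

Try the three reclaimed brass lamp sleeves on the stepped gauge pin, one at a time: slide the sleeve squarely down over the pin until it stops, without forcing it, then lift it off and stand it upright in the tray for its result before taking the next, and leave the others where they stand until their turn. A sleeve that stops at the shoulder half-way is the right size and goes in the green tray, one that won't pass the tip is too tight and goes in the yellow tray, one that goes right down to the base is too loose and goes in the red tray. Set the sleeves down rather than dropping them, and don't disturb anything else on the bench.

Things in the scene. Friction and masses are not known exactly. Their poses are not given: they have to be found in the camera images.
- gauge: fixed grey iron base, 80 x 80 x 25 mm, with an upright stepped steel gauge pin in its middle; origin at the centre of the base's underside, z up along the pin. Thick part of the pin: 18 mm diameter, from 25 to 40 mm up. Thin part: 13 mm diameter, from 43 mm up. Right-sized and too loose sleeves have about 1 mm of play all round on the part that they pass.
- pin_tip (a point): top of the gauge pin, on its axis, 72 mm above the bench. The tip is a cone, from 13 mm diameter at 67 mm to 6 mm diameter at 72 mm. A sleeve that is too tight stops on this cone, its lower rim about 69 mm above the bench.
- pin_shoulder (a point): pin's shoulder, on its axis, 40 mm above the bench, sloping from 18 mm diameter here to 13 mm diameter at 43 mm. A sleeve of the right size stops on it, its lower rim about 42 mm above the bench; one that is too loose goes past it to the base's top, 25 mm above the bench.
- sleeve_a_center (a point): centre, half-way up, of brass lamp sleeve a: an upright tube 34 mm in outer diameter, 50 mm tall, about 0.25 kg, open at both ends, standing on the bench; z is the tube's axis. The three are alike outside; the bore is too tight, right or too loose for the pin: try it on the pin to find out. Which stands where changes every time. A small bystander stands close by on one side.
- sleeve_b_center (a point): centre, half-way up, of brass lamp sleeve b: an upright tube 34 mm in outer diameter, 50 mm tall, about 0.25 kg, open at both ends, standing on the bench; z is the tube's axis. The three are alike outside; the bore is too tight, right or too loose for the pin: try it on the pin to find out. Which stands where changes every time. A small bystander stands close by on one side.
- sleeve_c_center (a point): centre, half-way up, of brass lamp sleeve c: an upright tube 34 mm in outer diameter, 50 mm tall, about 0.25 kg, open at both ends, standing on the bench; z is the tube's axis. The three are alike outside; the bore is too tight, right or too loose for the pin: try it on the pin to find out. Which stands where changes every time. A small bystander stands close by on one side.
- tray_green: shallow fixed green plastic tray for the sleeves that are of the right size (stopped at the shoulder): 110 x 110 mm square, 20 mm high in all, floor and walls 4 mm thick, open on top; origin at the centre of its underside (the inner floor is 4 mm above it), x and y along its sides. The trays swap places between starts.
- tray_yellow: shallow fixed yellow plastic tray for the sleeves that are too tight (stopped on the tip): 110 x 110 mm square, 20 mm high in all, floor and walls 4 mm thick, open on top; origin at the centre of its underside (the inner floor is 4 mm above it), x and y along its sides. The trays swap places between starts.
- tray_red: shallow fixed red plastic tray for the sleeves that are too loose (gone down to the base): 110 x 110 mm square, 20 mm high in all, floor and walls 4 mm thick, open on top; origin at the centre of its underside (the inner floor is 4 mm above it), x and y along its sides. The trays swap places between starts.
- jar: bystander: small glass jar with a white lid, 44 mm in diameter, 60 mm tall, standing about 66 mm (centre to centre) from one of the sleeves; origin at the centre of its underside.
- wax_tin: bystander: round blue tin, 45 mm in diameter, 26 mm tall, standing about 66 mm from one of the sleeves; origin at the centre of its underside.
- spool: bystander: wooden thread spool with red thread, 36 mm in diameter, 45 mm tall, standing about 62 mm from one of the sleeves; origin at the centre of its underside.
- oil_lamp: bystander: brass oil lamp without its glass, 90 mm in diameter, 160 mm tall, with a small wick knob sticking out to 43 mm from the axis; origin at the centre of its underside.
- chimney: bystander: the lamp's glass chimney, standing, up to 62 mm in diameter, 150 mm tall; origin at the centre of its underside.
- cup: bystander: blue china cup without handle, 64 mm in diameter at the rim, 65 mm tall; origin at the centre of its underside.
- candlestick: bystander: brass candlestick, foot 72 mm in diameter, 150 mm tall; origin at the centre of its underside.
- screwdriver: bystander: screwdriver lying on the bench, 200 mm long, 26 mm thick wooden handle; origin at the middle of its length, at bench level; x along it towards the blade.
Not all that is in view belongs to the job. What is shaped like the part that bears sleeve_c_center but orange or turquoise is not meant. What is shaped like the part that bears sleeve_b_center but purple is not meant.

How it is judged:
On the way, in this order (a step that is already met when the one before it is completed fails the run):
1. a first sleeve is slid squarely over the gauge pin until it stops, the other two still standing where they were ((((horizontal distance between sleeve_a_center and pin_tip below 0.005 m and z of sleeve_a_center in the frame of gauge between 0.047 and 0.053 m and angle between sleeve_a_center's own z axis and vertical below 0.12 rad and contact force between sleeve_a and gauge above 0.3 N) and distance of each of sleeve_b_center, sleeve_c_center from where it was at the start of the episode below 0.03 m) or ((horizontal distance between sleeve_b_center and pin_tip below 0.005 m and z of sleeve_b_center in the frame of gauge between 0.089 and 0.098 m and angle between sleeve_b_center's own z axis and vertical below 0.12 rad and contact force between sleeve_b and gauge above 0.3 N) and distance of each of sleeve_a_center, sleeve_c_center from where it was at the start of the episode below 0.03 m) or ((horizontal distance between sleeve_c_center and pin_tip below 0.005 m and z of sleeve_c_center in the frame of gauge between 0.063 and 0.0705 m and angle between sleeve_c_center's own z axis and vertical below 0.12 rad and contact force between sleeve_c and gauge above 0.3 N) and distance of each of sleeve_a_center, sleeve_b_center from where it was at the start of the episode below 0.03 m))), for 0.1 s.
2. that sleeve stands upright in the tray for its result, the other two still where they were ((((x of sleeve_a_center in the frame of tray_red between -0.04 and 0.04 m and y of sleeve_a_center in the frame of tray_red between -0.04 and 0.04 m and z of sleeve_a_center in the frame of tray_red between 0.025 and 0.033 m and angle between sleeve_a_center's own z axis and vertical below 0.12 rad) and distance of each of sleeve_b_center, sleeve_c_center from where it was at the start of the episode below 0.03 m) or ((x of sleeve_b_center in the frame of tray_yellow between -0.04 and 0.04 m and y of sleeve_b_center in the frame of tray_yellow between -0.04 and 0.04 m and z of sleeve_b_center in the frame of tray_yellow between 0.025 and 0.033 m and angle between sleeve_b_center's own z axis and vertical below 0.12 rad) and distance of each of sleeve_a_center, sleeve_c_center from where it was at the start of the episode below 0.03 m) or ((x of sleeve_c_center in the frame of tray_green between -0.04 and 0.04 m and y of sleeve_c_center in the frame of tray_green between -0.04 and 0.04 m and z of sleeve_c_center in the frame of tray_green between 0.025 and 0.033 m and angle between sleeve_c_center's own z axis and vertical below 0.12 rad) and distance of each of sleeve_a_center, sleeve_b_center from where it was at the start of the episode below 0.03 m))), for 0.1 s.
3. a second sleeve is slid squarely over the pin until it stops, the last one still where it was ((((x of sleeve_a_center in the frame of tray_red between -0.04 and 0.04 m and y of sleeve_a_center in the frame of tray_red between -0.04 and 0.04 m and z of sleeve_a_center in the frame of tray_red between 0.025 and 0.033 m and angle between sleeve_a_center's own z axis and vertical below 0.12 rad) and (horizontal distance between sleeve_b_center and pin_tip below 0.005 m and z of sleeve_b_center in the frame of gauge between 0.089 and 0.098 m and angle between sleeve_b_center's own z axis and vertical below 0.12 rad and contact force between sleeve_b and gauge above 0.3 N) and distance of sleeve_c_center from where it was at the start of the episode below 0.03 m) or ((x of sleeve_a_center in the frame of tray_red between -0.04 and 0.04 m and y of sleeve_a_center in the frame of tray_red between -0.04 and 0.04 m and z of sleeve_a_center in the frame of tray_red between 0.025 and 0.033 m and angle between sleeve_a_center's own z axis and vertical below 0.12 rad) and (horizontal distance between sleeve_c_center and pin_tip below 0.005 m and z of sleeve_c_center in the frame of gauge between 0.063 and 0.0705 m and angle between sleeve_c_center's own z axis and vertical below 0.12 rad and contact force between sleeve_c and gauge above 0.3 N) and distance of sleeve_b_center from where it was at the start of the episode below 0.03 m) or ((x of sleeve_b_center in the frame of tray_yellow between -0.04 and 0.04 m and y of sleeve_b_center in the frame of tray_yellow between -0.04 and 0.04 m and z of sleeve_b_center in the frame of tray_yellow between 0.025 and 0.033 m and angle between sleeve_b_center's own z axis and vertical below 0.12 rad) and (horizontal distance between sleeve_a_center and pin_tip below 0.005 m and z of sleeve_a_center in the frame of gauge between 0.047 and 0.053 m and angle between sleeve_a_center's own z axis and vertical below 0.12 rad and contact force between sleeve_a and gauge above 0.3 N) and distance of sleeve_c_center from where it was at the start of the episode below 0.03 m) or ((x of sleeve_b_center in the frame of tray_yellow between -0.04 and 0.04 m and y of sleeve_b_center in the frame of tray_yellow between -0.04 and 0.04 m and z of sleeve_b_center in the frame of tray_yellow between 0.025 and 0.033 m and angle between sleeve_b_center's own z axis and vertical below 0.12 rad) and (horizontal distance between sleeve_c_center and pin_tip below 0.005 m and z of sleeve_c_center in the frame of gauge between 0.063 and 0.0705 m and angle between sleeve_c_center's own z axis and vertical below 0.12 rad and contact force between sleeve_c and gauge above 0.3 N) and distance of sleeve_a_center from where it was at the start of the episode below 0.03 m) or ((x of sleeve_c_center in the frame of tray_green between -0.04 and 0.04 m and y of sleeve_c_center in the frame of tray_green between -0.04 and 0.04 m and z of sleeve_c_center in the frame of tray_green between 0.025 and 0.033 m and angle between sleeve_c_center's own z axis and vertical below 0.12 rad) and (horizontal distance between sleeve_a_center and pin_tip below 0.005 m and z of sleeve_a_center in the frame of gauge between 0.047 and 0.053 m and angle between sleeve_a_center's own z axis and vertical below 0.12 rad and contact force between sleeve_a and gauge above 0.3 N) and distance of sleeve_b_center from where it was at the start of the episode below 0.03 m) or ((x of sleeve_c_center in the frame of tray_green between -0.04 and 0.04 m and y of sleeve_c_center in the frame of tray_green between -0.04 and 0.04 m and z of sleeve_c_center in the frame of tray_green between 0.025 and 0.033 m and angle between sleeve_c_center's own z axis and vertical below 0.12 rad) and (horizontal distance between sleeve_b_center and pin_tip below 0.005 m and z of sleeve_b_center in the frame of gauge between 0.089 and 0.098 m and angle between sleeve_b_center's own z axis and vertical below 0.12 rad and contact force between sleeve_b and gauge above 0.3 N) and distance of sleeve_a_center from where it was at the start of the episode below 0.03 m))), for 0.1 s.
4. the second sleeve stands upright in the tray for its result, the last one still where it was ((((x of sleeve_a_center in the frame of tray_red between -0.04 and 0.04 m and y of sleeve_a_center in the frame of tray_red between -0.04 and 0.04 m and z of sleeve_a_center in the frame of tray_red between 0.025 and 0.033 m and angle between sleeve_a_center's own z axis and vertical below 0.12 rad) and (x of sleeve_b_center in the frame of tray_yellow between -0.04 and 0.04 m and y of sleeve_b_center in the frame of tray_yellow between -0.04 and 0.04 m and z of sleeve_b_center in the frame of tray_yellow between 0.025 and 0.033 m and angle between sleeve_b_center's own z axis and vertical below 0.12 rad) and distance of sleeve_c_center from where it was at the start of the episode below 0.03 m) or ((x of sleeve_a_center in the frame of tray_red between -0.04 and 0.04 m and y of sleeve_a_center in the frame of tray_red between -0.04 and 0.04 m and z of sleeve_a_center in the frame of tray_red between 0.025 and 0.033 m and angle between sleeve_a_center's own z axis and vertical below 0.12 rad) and (x of sleeve_c_center in the frame of tray_green between -0.04 and 0.04 m and y of sleeve_c_center in the frame of tray_green between -0.04 and 0.04 m and z of sleeve_c_center in the frame of tray_green between 0.025 and 0.033 m and angle between sleeve_c_center's own z axis and vertical below 0.12 rad) and distance of sleeve_b_center from where it was at the start of the episode below 0.03 m) or ((x of sleeve_b_center in the frame of tray_yellow between -0.04 and 0.04 m and y of sleeve_b_center in the frame of tray_yellow between -0.04 and 0.04 m and z of sleeve_b_center in the frame of tray_yellow between 0.025 and 0.033 m and angle between sleeve_b_center's own z axis and vertical below 0.12 rad) and (x of sleeve_c_center in the frame of tray_green between -0.04 and 0.04 m and y of sleeve_c_center in the frame of tray_green between -0.04 and 0.04 m and z of sleeve_c_center in the frame of tray_green between 0.025 and 0.033 m and angle between sleeve_c_center's own z axis and vertical below 0.12 rad) and distance of sleeve_a_center from where it was at the start of the episode below 0.03 m))), for 0.1 s.
5. the third sleeve is slid squarely over the pin until it stops ((((x of sleeve_a_center in the frame of tray_red between -0.04 and 0.04 m and y of sleeve_a_center in the frame of tray_red between -0.04 and 0.04 m and z of sleeve_a_center in the frame of tray_red between 0.025 and 0.033 m and angle between sleeve_a_center's own z axis and vertical below 0.12 rad) and (x of sleeve_b_center in the frame of tray_yellow between -0.04 and 0.04 m and y of sleeve_b_center in the frame of tray_yellow between -0.04 and 0.04 m and z of sleeve_b_center in the frame of tray_yellow between 0.025 and 0.033 m and angle between sleeve_b_center's own z axis and vertical below 0.12 rad) and (horizontal distance between sleeve_c_center and pin_tip below 0.005 m and z of sleeve_c_center in the frame of gauge between 0.063 and 0.0705 m and angle between sleeve_c_center's own z axis and vertical below 0.12 rad and contact force between sleeve_c and gauge above 0.3 N)) or ((x of sleeve_a_center in the frame of tray_red between -0.04 and 0.04 m and y of sleeve_a_center in the frame of tray_red between -0.04 and 0.04 m and z of sleeve_a_center in the frame of tray_red between 0.025 and 0.033 m and angle between sleeve_a_center's own z axis and vertical below 0.12 rad) and (x of sleeve_c_center in the frame of tray_green between -0.04 and 0.04 m and y of sleeve_c_center in the frame of tray_green between -0.04 and 0.04 m and z of sleeve_c_center in the frame of tray_green between 0.025 and 0.033 m and angle between sleeve_c_center's own z axis and vertical below 0.12 rad) and (horizontal distance between sleeve_b_center and pin_tip below 0.005 m and z of sleeve_b_center in the frame of gauge between 0.089 and 0.098 m and angle between sleeve_b_center's own z axis and vertical below 0.12 rad and contact force between sleeve_b and gauge above 0.3 N)) or ((x of sleeve_b_center in the frame of tray_yellow between -0.04 and 0.04 m and y of sleeve_b_center in the frame of tray_yellow between -0.04 and 0.04 m and z of sleeve_b_center in the frame of tray_yellow between 0.025 and 0.033 m and angle between sleeve_b_center's own z axis and vertical below 0.12 rad) and (x of sleeve_c_center in the frame of tray_green between -0.04 and 0.04 m and y of sleeve_c_center in the frame of tray_green between -0.04 and 0.04 m and z of sleeve_c_center in the frame of tray_green between 0.025 and 0.033 m and angle between sleeve_c_center's own z axis and vertical below 0.12 rad) and (horizontal distance between sleeve_a_center and pin_tip below 0.005 m and z of sleeve_a_center in the frame of gauge between 0.047 and 0.053 m and angle between sleeve_a_center's own z axis and vertical below 0.12 rad and contact force between sleeve_a and gauge above 0.3 N)))), for 0.1 s.
At the end, for the whole second after the job is handed in: All three sleeves stand upright (within 7 degrees), released and at rest on the floor of the tray for their result: right size in green, too tight in yellow, too loose in red (x of sleeve_a_center in the frame of tray_red between -0.04 and 0.04 m and y of sleeve_a_center in the frame of tray_red between -0.04 and 0.04 m and z of sleeve_a_center in the frame of tray_red between 0.025 and 0.033 m and angle between each of sleeve_a_center, sleeve_b_center, sleeve_c_center's own z axis and vertical below 0.12 rad and linear speed of each of sleeve_a, sleeve_b, sleeve_c below 0.02 m/s and contact force between each of sleeve_a, sleeve_b, sleeve_c and the fingers below 0.02 N and x of sleeve_b_center in the frame of tray_yellow between -0.04 and 0.04 m and y of sleeve_b_center in the frame of tray_yellow between -0.04 and 0.04 m and z of sleeve_b_center in the frame of tray_yellow between 0.025 and 0.033 m and x of sleeve_c_center in the frame of tray_green between -0.04 and 0.04 m and y of sleeve_c_center in the frame of tray_green between -0.04 and 0.04 m and z of sleeve_c_center in the frame of tray_green between 0.025 and 0.033 m); the robot touches nothing.
It fails at once if anything else on the bench (jar, wax tin, spool, oil lamp, chimney, cup, candlestick, screwdriver) is knocked over or shifted by more than 20 mm (distance of any of jar, wax_tin, spool, oil_lamp, chimney, cup, candlestick, screwdriver from where it was at the start of the episode above 0.02 m or angle between any of jar, wax_tin, spool, oil_lamp, chimney, cup, candlestick, screwdriver's own z axis and vertical above 0.35 rad).
It fails at once if a sleeve is forced onto the gauge (contact forces on it add up to more than 100 N, as when pressing with about 40 N) (contact force between any of sleeve_a, sleeve_b, sleeve_c and gauge above 100 N).
It fails at once if a sleeve is dropped into its tray (out of the fingers with its lower rim more than 20 mm above the tray's floor) ((x of sleeve_a_center in the frame of tray_red between -0.05 and 0.05 m and y of sleeve_a_center in the frame of tray_red between -0.05 and 0.05 m and z of sleeve_a_center in the frame of tray_red above 0.049 m and height (world z) of sleeve_a_center below 0.3 m and contact force between sleeve_a and the fingers below 0.02 N) or (x of sleeve_b_center in the frame of tray_yellow between -0.05 and 0.05 m and y of sleeve_b_center in the frame of tray_yellow between -0.05 and 0.05 m and z of sleeve_b_center in the frame of tray_yellow above 0.049 m and height (world z) of sleeve_b_center below 0.3 m and contact force between sleeve_b and the fingers below 0.02 N) or (x of sleeve_c_center in the frame of tray_green between -0.05 and 0.05 m and y of sleeve_c_center in the frame of tray_green between -0.05 and 0.05 m and z of sleeve_c_center in the frame of tray_green above 0.049 m and height (world z) of sleeve_c_center below 0.3 m and contact force between sleeve_c and the fingers below 0.02 N)).
It also fails if it takes over 72 s, if anything falls off the work surface, if the arm or the gripper's body presses on something with over 40 N, if the wrist force passes 120 N, or if a joint passes its speed limit or range.

ROBOT

A 6-joint arm with a two-finger parallel gripper is mounted at the origin on the work surface. World frame = base frame: x ahead of the robot, y to its left, z up, the work surface at z = 0. Lengths are in m, angles in rad, forces in N, time in s.
With the tool pointing down it reaches from about 0.275 to 0.85 m from the base axis. Payload 19 kg.
Tool frame: the origin (TCP) lies at the very end of the fingers, on their centre line; the grasp point (between the pads) lies 19 mm behind it (robot.pinch_z is the distance from the TCP to the grasp point, in m); z points along the fingers, x is the direction in which the jaws open and shut, and the axes are right-handed (so a half turn about z gives the same grasp; the last joint's range is limited). The gripper opens to 85 mm and grips with 20 to 120 N. Pads are 22 mm wide; open, the fingers measure 114 mm over their backs; the gripper's body (76 mm by 85 mm) begins 54 mm behind the grasp point. The pads swing forward as they close: fully open they stand 13 mm farther back than shut.
Start: joints at [1.172, 0.15, 1.437, -0, 1.554, -0.134], TCP at [0.15, 0.555, 0.231] pointing down, gripper open.
Joint ranges: [-2.8, 2.8], [-0.68, 2.1], [0.12, 2.68], [-1.39, 4.53], [0.16, 2.79], [-2.81, 2.81]. Speed limits (rad/s): [1.89, 1.89, 2.22, 3.01, 3.01, 3.01].

INTERFACE

Orientations are given as a rotation vector (axis times angle).
In Python, from bench import robot gives the robot as it stands. The module is installed in compiled form; this text tells all that it offers.
- The arm moves only by the tool play_rows, never from a script. Its argument "commands" is a list of rows, each a list of 3 entries, a list of its own where there are three numbers: the finger opening in m, from 0 to 0.0854, then the shift along the tool's x, y, z in m, then the turn about the tool's z in rad. In form: [[hand, [tx, ty, tz], spin], ...]. A call has 1 to 5 rows; each row shifts and turns the commanded pose from where the row before left it, along the tool's axes as they then stand; what a row does not reach is not made up. A row lasts 1/10 s, in which the tool goes at most 50 mm and 8.59 degrees, less where a joint would pass 70% of its speed; a pose out of reach is approached as far as the arm can. A call with a gripper value outside its range is refused whole. The fingers move at their own pace and stop on an object; the grip force is fixed at half the most. Time passes only in rows, so rows that do not move let the fingers close. It gives the time, the measured TCP pose, the force and the opening at its end, in the units of the state.
- robot.observe(): the state, without advancing time (a new reading comes with each control period).
- robot.snapshot(name): name is "scene" or "top" or "wrist"; returns a dict with "pixels" (480x640x3 uint8, red, green, blue), "z_map" (480x640 float32, m along the optical axis (not along the pixel's ray), 0 where there is no reading), "mtx" (3x3 intrinsics, pixels), "cam_to_world" (4x4, takes a point from camera to world coordinates). Camera axes: x right, y down, z forward; pixel columns grow to the right and rows downward; lengths in m; the calibration is good to about 2 mm. A picture is of the moment at which its call begins.
- robot.job_done(): hands the job in, once; it reports no verdict.
Trained networks look in a picture, given as the dict that the camera call returned (one of the last four; its "shot" number tells which), for a name from the list of things; names that differ only in an ending like _2 or _b are one class to them, and where a whole thing is asked for, a point or a joint stands for the part that bears it (a point fixed in the world has none). Each returns a list of dicts, best first, with "score" (0 to 1); they miss things now and then, are a little off and sometimes report something else, mostly with a low value. They report only what shows in the picture. A call takes as long as a camera call. They do not tell look-alikes from the thing itself.
- robot.look_for(target, picture): "extent" ([left, top, right, bottom] in pixels, round what is visible of it).
- robot.place_of(target, picture): "point" ([column, row] in pixels: a listed point, or the origin of a listed thing).
The state is a dict: "time": time; "joint_pos": joint angles; "qd": joint speeds; "effort": joint torques, N m; "ee_pos": TCP position; "eef_rot": TCP orientation; "ft_force": force on the tool from outside, world axes, zero at the start; "ft_torque": the same for the moment, N m; "gripper_width": finger opening in m.
Only numpy, scipy, OpenCV 4.12 (cv2) and the standard library are available. Lean on these libraries where they do the work, as an engineer would, in place of code of your own. Each camera call takes 0.05 s, during which the arm holds its last target. There are 200 camera calls.

## Working session

There is one attempt and no reset: what is moved stays moved. The work goes in short steps, Python scripts to look and compute and a tool call to move; the robot and the scene stay as the last step left them, time stands still between calls to the robot, and variables do not carry over. Pictures are saved under pics/ and viewed, about 8 in all and at most 12, crops included, and the job is handed in when it is done.

Besides the shell and the picture viewer there is one more tool, called in YAML: its name, and indented under it one key for each argument. play_rows: Moves the arm, as the interface text tells. Its arguments: {"type":"object","properties":{"commands":{"type":"array","items":{"type":"array"}}},"required":["commands"]}

```bash
mkdir -p pics; cat > h.py <<'E'
import numpy as np, cv2
from bench import robot
def w(pic,px,z=None):
    """pixel -> world; via depth, or on the plane at height z"""
    K=pic["mtx"];T=pic["cam_to_world"];u,v=px
    r=np.array([(u-K[0,2])/K[0,0],(v-K[1,2])/K[1,1],1.])
    if z is None: d=pic["z_map"][int(round(v)),int(round(u))]
    else: d=(z-T[2,3])/(T[:3,:3]@r)[2]
    return T[:3,:3]@(r*d)+T[:3,3]
def cloud(pic):
    K=pic["mtx"];T=pic["cam_to_world"];d=pic["z_map"];v,u=np.mgrid[:480,:640]
    P=np.stack([(u-K[0,2])/K[0,0]*d,(v-K[1,2])/K[1,1]*d,d],-1)@T[:3,:3].T+T[:3,3]
    P[d==0]=np.nan
    return P
def save(pic,n): cv2.imwrite(f"pics/{n}.png",pic["pixels"][...,::-1])
E
python3 - <<'E'
from h import *
np.set_printoptions(precision=3,suppress=True)
print(robot.observe())
t=robot.snapshot("top");save(t,"top1");s=robot.snapshot("scene");save(s,"scene1")
print(t["cam_to_world"])
for n in ["sleeve_a_center","gauge","pin_tip","tray_green","tray_yellow","tray_red","jar","wax_tin","spool","oil_lamp","chimney","cup","candlestick","screwdriver"]:
    for q in robot.place_of(n,t)[:6]:
        if q["score"]>.2: print(n,round(q["score"],2),np.round(q["point"],1),w(t,q["point"]))
E
```

```text
{'time': 0.0, 'joint_pos': array([ 1.172,  0.151,  1.438,  0.   ,  1.554, -0.134]), 'qd': array([ 0.001, -0.001, -0.001, -0.001, -0.   , -0.001]), 'effort': array([  0.003, -71.306, -57.087,   0.   ,   0.009,   0.   ]), 'ee_pos': array([0.15 , 0.555, 0.231]), 'eef_rot': array([ 2.495,  1.908, -0.002]), 'ft_force': array([-0.104,  0.034,  0.157]), 'ft_torque': array([-0.01 , -0.021,  0.003]), 'gripper_width': 0.08547909640302977}
[[ 0.021 -0.993  0.117  0.435]
 [-1.    -0.021 -0.005 -0.061]
 [ 0.008 -0.117 -0.993  1.258]
 [ 0.     0.     0.     1.   ]]
sleeve_a_center 0.6 [392.9 301.7] [ 0.412 -0.258  0.006]
sleeve_a_center 0.55 [312.8 262.9] [ 0.512 -0.038  0.026]
sleeve_a_center 0.52 [312.5 266. ] [ 0.504 -0.038  0.025]
gauge 0.73 [313.  266.1] [ 0.501 -0.04   0.066]
gauge 0.26 [396.4 301.8] [ 0.413 -0.263  0.033]
gauge 0.21 [214.4 218.1] [0.632 0.238 0.004]
pin_tip 0.58 [312.6 267.4] [ 0.498 -0.039  0.066]
tray_green 0.74 [196.4 316.9] [0.36  0.274 0.001]
tray_yellow 0.82 [215.1 215.7] [0.638 0.235 0.009]
tray_red 0.87 [196.3 266.6] [0.496 0.281 0.004]
jar 0.84 [414.6 296.1] [ 0.429 -0.306  0.06 ]
wax_tin 0.65 [359.2 186.7] [ 0.724 -0.161  0.028]
spool 0.69 [402.2 260.4] [ 0.522 -0.276  0.044]
oil_lamp 0.8 [292.4 194.3] [0.679 0.016 0.118]
oil_lamp 0.61 [313.8 266.3] [ 0.5   -0.042  0.072]
chimney 0.83 [141.6 215.3] [0.624 0.412 0.072]
cup 0.76 [290.  304.1] [0.4   0.022 0.002]
candlestick 0.7 [507.5 252.3] [ 0.553 -0.569  0.017]
screwdriver 0.97 [246.  297.4] [0.416 0.139 0.019]
```

View pics/top1.png

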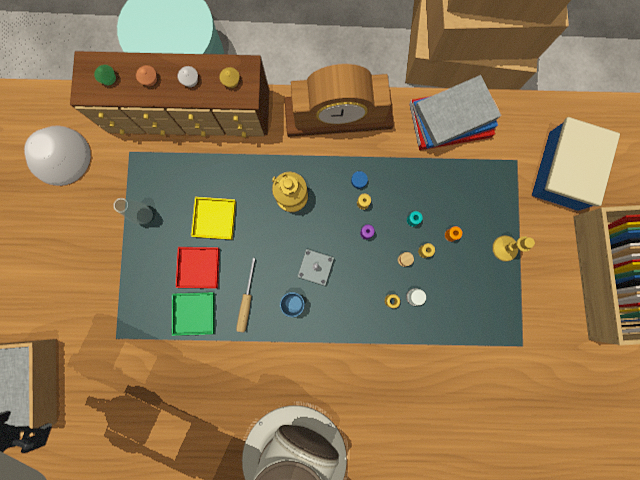

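View pics/scene1.png

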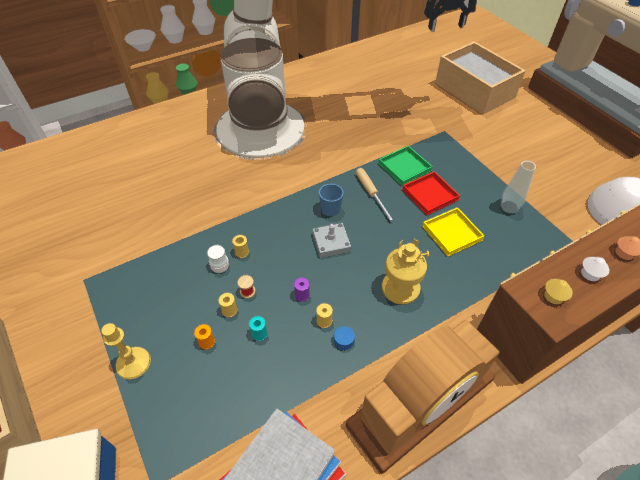

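The scene shows three brass rings: (365,201) by the blue tin, (428,251) by the spool and (393,301) by the jar. The purple (368,232), turquoise (416,218) and orange (455,233) ones are decoys. The gauge is at (317,266). The trays, from the top, are yellow (214,218), red (198,268) and green (193,313).

```bash
cat >> h.py <<'E'
def ring(P,c,z=0.05,r=.025,tol=.006):
    """centre of the disc/ring of points at height z near c"""
    m=(np.abs(P[...,2]-z)<tol)&(np.hypot(P[...,0]-c[0],P[...,1]-c[1])<r)
    q=P[m][:,:2].astype(np.float32)
    return cv2.minEnclosingCircle(q),len(q),q.mean(0)
def rel(xy=None,z=None,yaw=None):
    """shift in the present tool axes to world target, and spin"""
    from scipy.spatial.transform import Rotation as R
    o=robot.observe();M=R.from_rotvec(o["eef_rot"]).as_matrix();p=o["ee_pos"].copy();g=p.copy()
    if xy is not None:g[:2]=xy
    if z is not None:g[2]=z
    y=np.arctan2(M[1,0],M[0,0]);
    s=0 if yaw is None else -((yaw-y+np.pi/2)%np.pi-np.pi/2)
    c,sn=np.cos(s),np.sin(s);d=M.T@(g-p)
    d2=np.array([c*d[0]+sn*d[1],-sn*d[0]+c*d[1],d[2]])
    print("pos",p.round(4),"yaw",round(y,3),"shift now",d.round(4),"spin",round(s,3),"shift after spin",d2.round(4),"q6",round(o["joint_pos"][5],2),"F",o["ft_force"].round(1),"w",round(o["gripper_width"],4),"t",round(o["time"],2),"tilt",M[:,2].round(3))
E
python3 - <<'E'
from h import *
np.set_printoptions(precision=4,suppress=True)
t=robot.snapshot("top");P=cloud(t);s=robot.snapshot("scene");Q=cloud(s)
im=t["pixels"]
cv2.imwrite("pics/crop1.png",cv2.resize(im[165:320,330:480,::-1],None,fx=3.8,fy=3.8,interpolation=cv2.INTER_CUBIC))
for px in [(365,201),(428,251),(393,301),(402,260),(416,297),(360,180),(368,232),(416,218)]:
    c=w(t,px,.05)
    print(px,c[:2],ring(P,c),ring(Q,c))
hsv=cv2.cvtColor(im,cv2.COLOR_RGB2HSV)
for n,lo,hi in [("yellow",25,33),("red",0,8),("green",60,80)]:
    m=cv2.inRange(hsv,(lo,120,80),(hi,255,255));m[:,:165]=0;m[:,245:]=0;m[:190]=0;m[345:]=0
    m2=(m>0)&(P[...,2]>-.01)&(P[...,2]<.03);q=P[m2]
    print(n,m2.sum(),cv2.minAreaRect(q[:,:2].astype(np.float32)))
m=(np.abs(P[...,2]-.025)<.005)&(np.hypot(P[...,0]-.5,P[...,1]+.04)<.06)
print("gauge",cv2.minAreaRect(P[m][:,:2].astype(np.float32)))
m=(np.abs(P[...,2]-.065)<.012)&(np.hypot(P[...,0]-.5,P[...,1]+.04)<.03);print("pin",P[m].mean(0),m.sum())
m=(np.abs(Q[...,2]-.065)<.012)&(np.hypot(Q[...,0]-.5,Q[...,1]+.04)<.03);print("pin",Q[m].mean(0),m.sum())
for n in ["cup","oil_lamp","screwdriver","candlestick"]:
    for q in robot.look_for(n,t)[:1]: print(n,q)
E
```

```text
(365, 201) [ 0.68  -0.175] (((0.6826618909835815, -0.17355723679065704), 0.017714908346533775), 124, array([ 0.6824, -0.1734], dtype=float32)) (((0.6881287097930908, -0.1732383668422699), 0.0174437053501606), 169, array([ 0.6883, -0.1737], dtype=float32))
(428, 251) [ 0.5485 -0.344 ] (((0.550758957862854, -0.34411516785621643), 0.01747122034430504), 112, array([ 0.5514, -0.3443], dtype=float32)) (((0.5551585555076599, -0.3441619873046875), 0.018390288576483727), 151, array([ 0.557 , -0.3445], dtype=float32))
(393, 301) [ 0.4149 -0.2513] (((0.41417646408081055, -0.2523069977760315), 0.017669960856437683), 102, array([ 0.4144, -0.2518], dtype=float32)) (((0.4182370901107788, -0.2523256540298462), 0.01891704462468624), 106, array([ 0.4201, -0.2523], dtype=float32))
(402, 260) [ 0.5231 -0.2748] (((0.525996208190918, -0.2876531481742859), 0.016932018101215363), 76, array([ 0.5247, -0.2859], dtype=float32)) (((0.5309315323829651, -0.28543418645858765), 0.016887953504920006), 62, array([ 0.5307, -0.2842], dtype=float32))
(416, 297) [ 0.4265 -0.3117] (((0.4259300231933594, -0.314688831567764
[... 1063 characters left out ...]
, 1.1794066429138184)
green 1629 ((0.3705766201019287, 0.28145602345466614), (0.11115210503339767, 0.10906478762626648), 3.152473211288452)
gauge ((0.5003607869148254, -0.04524897783994675), (0.08002106100320816, 0.07982484251260757), 74.3286361694336)
pin [ 0.5003 -0.0455  0.0693] 21
pin [ 0.5079 -0.0468  0.0644] 35
cup {'extent': [282.0, 289.4, 306.1, 318.8], 'score': 0.92}
oil_lamp {'extent': [271.3, 170.7, 305.5, 212.8], 'score': 0.85}
screwdriver {'extent': [236.2, 261.7, 253.8, 334.5], 'score': 0.56}
candlestick {'extent': [495.3, 240.1, 535.8, 263.7], 'score': 0.82}h.py:20: RuntimeWarning: Mean of empty slice.
  return cv2.minEnclosingCircle(q),len(q),q.mean(0)
  ret = um.true_divide(
```

View pics/crop1.png

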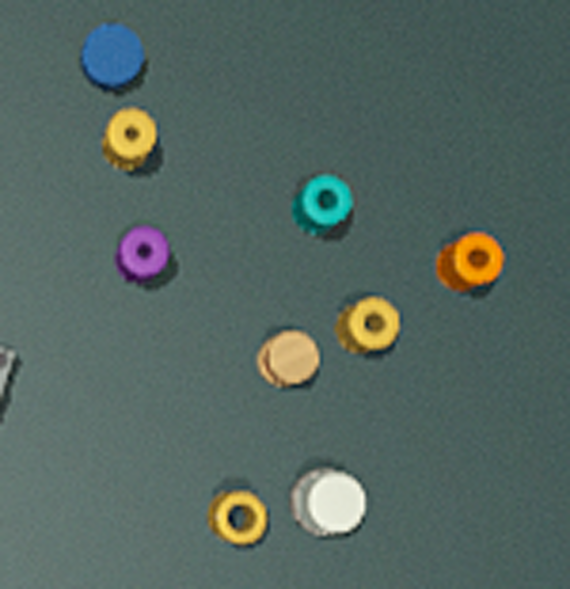

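```bash
cat >> h.py <<'E'
def plan(wps,hand,step=.045,turn=.145):
    """rows (tool axes) through waypoints (x,y,z,yaw or None)"""
    from scipy.spatial.transform import Rotation as R
    import json
    o=robot.observe();p=o["ee_pos"].copy();M=R.from_rotvec(o["eef_rot"]).as_matrix();y=np.arctan2(M[1,0],M[0,0]);out=[]
    for wp in wps:
        g=np.array(wp[:3]);n0=0
        s=0 if wp[3] is None else -((wp[3]-y+np.pi/2)%np.pi-np.pi/2)
        n=max(1,int(np.ceil(max(np.linalg.norm(g-p)/step,abs(s)/turn))))
        for k in range(n):
            d=(g-p)/(n-k);c,sn=np.cos(y),np.sin(y)
            t=np.round([c*d[0]+sn*d[1],sn*d[0]-c*d[1],-d[2]],4);ss=round(s/n,3)
            out.append([hand,[float(v) for v in t],ss]);
            p=p+np.array([c*t[0]+sn*t[1],sn*t[0]-c*t[1],-t[2]]);y-=ss
    for i in range(0,len(out),5): print(json.dumps(out[i:i+5]))
E
python3 - <<'E'
from h import *
plan([(.40,.20,.22,.75),(.40,-.23,.20,.23)],.085)
E
```

```text
[[0.085, [-0.0277, 0.0334, 0.0011], 0.056], [0.085, [-0.0258, 0.0349, 0.0011], 0.056], [0.085, [-0.0238, 0.0363, 0.0011], 0.056], [0.085, [-0.0218, 0.0375, 0.0011], 0.056], [0.085, [-0.0196, 0.0387, 0.0011], 0.056]]
[[0.085, [-0.0174, 0.0397, 0.0012], 0.056], [0.085, [-0.0152, 0.0406, 0.0011], 0.056], [0.085, [-0.0129, 0.0414, 0.0012], 0.056], [0.085, [-0.0105, 0.0421, 0.0011], 0.056], [0.085, [-0.0082, 0.0426, 0.0012], 0.056]]
[[0.085, [-0.0292, 0.0316, 0.002], 0.052], [0.085, [-0.0275, 0.0331, 0.002], 0.052], [0.085, [-0.0257, 0.0344, 0.002], 0.052], [0.085, [-0.0239, 0.0357, 0.002], 0.052], [0.085, [-0.022, 0.0369, 0.002], 0.052]]
[[0.085, [-0.0201, 0.038, 0.002], 0.052], [0.085, [-0.0181, 0.039, 0.002], 0.052], [0.085, [-0.016, 0.0399, 0.002], 0.052], [0.085, [-0.014, 0.0407, 0.002], 0.052], [0.085, [-0.0118, 0.0415, 0.002], 0.052]]
```

play_rows:
  commands:
    - [0.085,[-0.028,0.033,0.001],0.056]
    - [0.085,[-0.026,0.035,0.001],0.056]
    - [0.085,[-0.024,0.036,0.001],0.056]
    - [0.085,[-0.022,0.0375,0.001],0.056]
    - [0.085,[-0.02,0.039,0.001],0.056]

```text
time: 1.6
ee_pos: [0.2751, 0.3748, 0.2264]
eef_rot: [-2.739, -1.539, -0.001]
ft_force: [0.6, 1.2, 0.5]
gripper_width: 0.0849
```

play_rows:
  commands:
    - [0.085,[-0.0175,0.04,0.001],0.056]
    - [0.085,[-0.015,0.0405,0.001],0.056]
    - [0.085,[-0.013,0.0415,0.001],0.056]
    - [0.085,[-0.0105,0.042,0.001],0.056]
    - [0.085,[-0.008,0.0425,0.001],0.056]

```text
time: 2.1
ee_pos: [0.4001, 0.1974, 0.2215]
eef_rot: [2.927, 1.141, 0.001]
ft_force: [0.1, 1.0, 0.3]
gripper_width: 0.0847
```

play_rows:
  commands:
    - [0.085,[-0.029,0.0315,0.002],0.052]
    - [0.085,[-0.0275,0.033,0.002],0.052]
    - [0.085,[-0.0255,0.0345,0.002],0.052]
    - [0.085,[-0.024,0.0355,0.002],0.052]
    - [0.085,[-0.022,0.037,0.002],0.052]

```text
time: 2.6
ee_pos: [0.3992, -0.0172, 0.2115]
eef_rot: [3.05, 0.753, 0.001]
ft_force: [0.6, 0.9, 0.7]
gripper_width: 0.0847
```

play_rows:
  commands:
    - [0.085,[-0.02,0.038,0.002],0.052]
    - [0.085,[-0.018,0.039,0.002],0.052]
    - [0.085,[-0.016,0.04,0.002],0.052]
    - [0.085,[-0.014,0.0405,0.002],0.052]
    - [0.085,[-0.012,0.0415,0.002],0.052]

```text
time: 3.1
ee_pos: [0.3991, -0.2325, 0.2015]
eef_rot: [3.121, 0.35, 0.001]
ft_force: [1.6, -0.1, -0.3]
gripper_width: 0.085
```

```bash
python3 - <<'E'
from h import *
np.set_printoptions(precision=4,suppress=True)
rel()
t=robot.snapshot("wrist");save(t,"w1");P=cloud(t);print(t["cam_to_world"],t["mtx"])
print(ring(P,(.415,-.252),r=.03))
for q in robot.place_of("sleeve_a_center",t)[:3]: print(q,w(t,q["point"],.025))
E
```

```text
pos [ 0.3991 -0.2325  0.2015] yaw 0.224 shift now [0. 0. 0.] spin 0 shift after spin [0. 0. 0.] q6 -0.92 F [ 1.6 -0.1 -0.3] w 0.085 t 3.1 tilt [ 0.001 -0.    -1.   ]
[[ 0.9751  0.2129  0.0621  0.3835]
 [ 0.2217 -0.9352 -0.2762 -0.1631]
 [-0.0007  0.2831 -0.9591  0.3449]
 [ 0.      0.      0.      1.    ]] [[336.9269   0.     321.3165]
 [  0.     336.9269 238.745 ]
 [  0.       0.       1.    ]]
(((0.41613033413887024, -0.2515859007835388), 0.01758543774485588), 781, array([ 0.4159, -0.2512], dtype=float32))
{'point': [335.8, 237.3], 'score': 0.65} [ 0.4179 -0.2506  0.025 ]
```

View pics/w1.png

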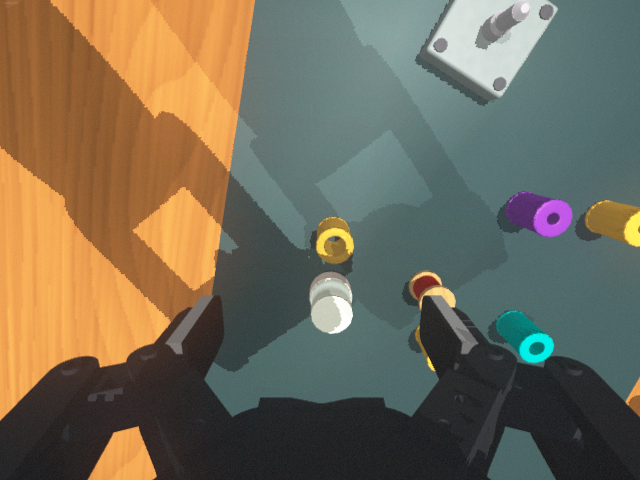

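The wrist view shows the brass sleeve at (334,241), the jar behind it at (331,313), and the gauge top right. I'll descend on this sleeve.

```bash
python3 - <<'E'
from h import *
plan([(.416,-.2516,.10,None),(.416,-.2516,.018,None)],.06,step=.03)
E
```

```text
[[0.06, [0.0032, 0.0051, 0.0252], 0.0], [0.06, [0.0032, 0.0051, 0.0252], 0.0], [0.06, [0.0033, 0.0051, 0.0252], 0.0], [0.06, [0.0032, 0.0051, 0.0251], 0.0], [0.06, [0.0, -0.0, 0.0273], 0.0]]
[[0.06, [0.0, -0.0, 0.0274], 0.0], [0.06, [0.0, -0.0, 0.0273], 0.0]]
```

play_rows:
  commands:
    - [0.06,[0.003,0.005,0.025],0]
    - [0.06,[0.003,0.005,0.025],0]
    - [0.06,[0.0035,0.005,0.025],0]
    - [0.06,[0.0035,0.0055,0.025],0]
    - [0.06,[0,0,0.027],0]

```text
time: 3.7
ee_pos: [0.4173, -0.2478, 0.0737]
eef_rot: [3.121, 0.355, 0.001]
ft_force: [-0.1, -0.2, 0.7]
gripper_width: 0.0595
```

play_rows:
  commands:
    - [0.06,[0,0,0.027],0]
    - [0.06,[0,0,0.028],0]
    - [0.06,[0,0,0],0]
    - [0.03,[0,0,0],0]
    - [0.03,[0,0,0],0]

```text
time: 4.2
ee_pos: [0.4175, -0.2481, 0.021]
eef_rot: [3.12, 0.354, 0.002]
ft_force: [-2.8, 4.1, 32.0]
gripper_width: 0.0324
```

play_rows:
  commands:
    - [0.03,[0,0,0],0]
    - [0.03,[0,0,0],0]
    - [0.03,[0,0,0],0]

```text
time: 4.5
ee_pos: [0.4176, -0.2482, 0.0211]
eef_rot: [3.12, 0.354, 0.003]
ft_force: [-1.3, 1.5, 9.1]
gripper_width: 0.0318
```

```bash
python3 - <<'E'
from h import *
np.set_printoptions(precision=4,suppress=True)
rel()
plan([(.42,-.245,.15,None),(.49,-.08,.15,-.1)],.03,step=.045)
E
```

```text
pos [ 0.4176 -0.2482  0.0211] yaw 0.226 shift now [0. 0. 0.] spin 0 shift after spin [0. 0. 0.] q6 -0.92 F [-1.3  1.5  9.1] w 0.0318 t 4.5 tilt [ 0.002 -0.002 -1.   ]
[[0.03, [0.001, -0.0009, -0.043], 0.0], [0.03, [0.001, -0.0008, -0.0429], 0.0], [0.03, [0.0011, -0.0009, -0.043], 0.0], [0.03, [0.0263, -0.0363, 0.0], 0.082], [0.03, [0.0232, -0.0383, 0.0], 0.082]]
[[0.03, [0.02, -0.0401, 0.0], 0.082], [0.03, [0.0167, -0.0416, 0.0], 0.082]]
```

play_rows:
  commands:
    - [0.03,[0,0,-0.02],0]
    - [0.03,[0,0,-0.04],0]
    - [0.03,[0,0,-0.04],0]
    - [0.03,[0,0,-0.03],0]
    - [0.03,[0.026,-0.036,0],0.082]

```text
time: 5.0
ee_pos: [0.4349, -0.2103, 0.1547]
eef_rot: [3.128, 0.22, 0.009]
ft_force: [0.4, 0.1, -2.9]
gripper_width: 0.0322
```

play_rows:
  commands:
    - [0.03,[0.023,-0.038,0],0.082]
    - [0.03,[0.02,-0.04,0],0.082]
    - [0.03,[0.0165,-0.0415,0],0.082]
    - [0.03,[0,0,0],0]
    - [0.03,[0,0,0],0]

```text
time: 5.5
ee_pos: [0.4864, -0.0827, 0.1501]
eef_rot: [3.137, -0.155, 0.001]
ft_force: [0.0, -1.0, -2.9]
gripper_width: 0.032
```

```bash
python3 - <<'E'
from h import *
np.set_printoptions(precision=4,suppress=True)
rel()
t=robot.snapshot("wrist");save(t,"w2");P=cloud(t)
o=robot.observe();p=o["ee_pos"]
for z in (p[2]+.035,p[2]+.03): print(ring(P,p[:2],z=z,r=.03))
print("pin",ring(P,(.5,-.045),z=.070,r=.02,tol=.004))
for q in robot.place_of("pin_tip",t)[:2]: print(q,w(t,q["point"],.072))
g=P[(np.abs(P[...,2]-.025)<.004)&(np.hypot(P[...,0]-.5,P[...,1]+.045)<.065)]
print(cv2.minAreaRect(g[:,:2].astype(np.float32)))
E
```

```text
pos [ 0.4864 -0.0827  0.1501] yaw -0.099 shift now [0. 0. 0.] spin 0 shift after spin [0. 0. 0.] q6 -0.23 F [ 0.  -1.  -2.9] w 0.032 t 5.5 tilt [ 0.001 -0.001 -1.   ]
(((0.4868224859237671, -0.07689379155635834), 0.029278894886374474), 4438, array([ 0.4867, -0.0829], dtype=float32))
(((0.48679569363594055, -0.07691444456577301), 0.029338590800762177), 5300, array([ 0.4867, -0.0831], dtype=float32))
pin (((0.5026882886886597, -0.04537898302078247), 0.006587676703929901), 299, array([ 0.5027, -0.0448], dtype=float32))
{'point': [339.6, 191.5], 'score': 0.73} [ 0.5025 -0.0459  0.072 ]
((0.5027229189872742, -0.045348819345235825), (0.08004727959632874, 0.08014561980962753), 73.7028579711914)
```

View pics/w2.png

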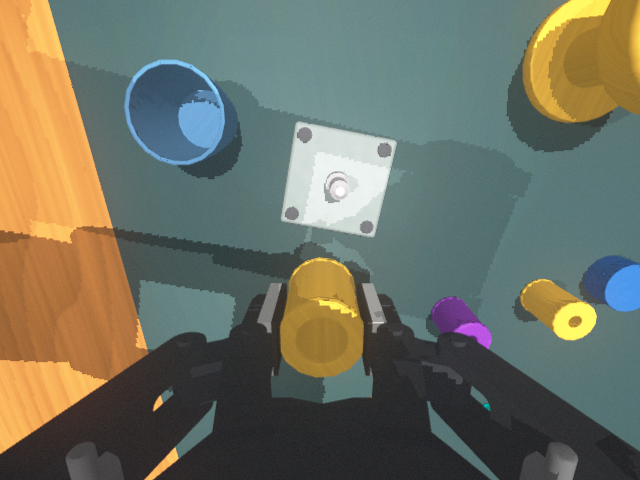

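```bash
cat >> h.py <<'E'
def held(pic):
    """cylinder fit (R 17 mm) to the held sleeve: axis xy at its mid height, tilt, top z"""
    from scipy.optimize import least_squares
    P=cloud(pic);p=robot.observe()["ee_pos"]
    hsv=cv2.cvtColor(pic["pixels"],cv2.COLOR_RGB2HSV)
    m=(cv2.inRange(hsv,(18,110,40),(32,255,255))>0)&(np.hypot(P[...,0]-p[0],P[...,1]-p[1])<.03)&(P[...,2]>p[2]-.03)
    m=cv2.erode(m.astype(np.uint8),np.ones((3,3)))>0
    q=P[m];top=np.percentile(q[:,2],98)
    f=q[q[:,2]<top-.004]; f=f[np.hypot(*(f[:,:2]-p[:2]).T)>.013]
    zm=top-.025
    def res(a): 
        d=f[:,:2]-a[:2]-np.outer(f[:,2]-zm,a[2:]);return np.hypot(d[:,0],d[:,1])-.017
    s=least_squares(res,[p[0],p[1],0,0],loss="soft_l1",f_scale=.001)
    t=q[q[:,2]>top-.003]
    c,r=cv2.minEnclosingCircle(t[:,:2].astype(np.float32))
    print("n",len(f),"mid",s.x[:2].round(4),"tilt",s.x[2:].round(3),"rms",np.sqrt((s.fun**2).mean()).round(4),"top z",top.round(4),"topring",np.round(c,4),round(r,4),"lowest",np.percentile(q[:,2],1).round(4),"mid-tcp",(s.x[:2]-p[:2]).round(4))
    return s.x
E
python3 - <<'E'
from h import *
t=robot.snapshot("wrist");held(t)
E
```

```text
n 2819 mid [ 0.4858 -0.0877] tilt [-0.014  0.018] rms 0.0031 top z 0.1802 topring [ 0.4863 -0.0872] 0.0174 lowest 0.1339 mid-tcp [-0.0001 -0.0033]
```

play_rows:
  commands:
    - [0.03,[0.006,-0.022,0],0]
    - [0.03,[0.0063,-0.0217,0],0]
    - [0.03,[0,0,0.02],0]
    - [0.03,[0,0,0.02],0]
    - [0.03,[0,0,0.005],0]

```text
time: 6.15
ee_pos: [0.5018, -0.0421, 0.1026]
eef_rot: [-3.137, 0.162, 0.004]
ft_force: [-0.1, -0.3, -2.6]
gripper_width: 0.0323
```

play_rows:
  commands:
    - [0.03,[0,0,0],0]
    - [0.03,[0,0,0],0]
    - [0.03,[0,0,0],0]

```text
time: 6.45
ee_pos: [0.5032, -0.0417, 0.1053]
eef_rot: [3.137, -0.161, 0.002]
ft_force: [0.2, -0.4, -1.4]
gripper_width: 0.0322
```

```bash
cat >> h.py <<'E'
def base(pic,c=(.503,-.045)):
    """gauge plate centre from its top face: RANSAC-free, known 80 mm square fitted to visible points"""
    P=cloud(pic);g=P[(np.abs(P[...,2]-.025)<.004)&(np.hypot(P[...,0]-c[0],P[...,1]-c[1])<.065)]
    r=cv2.minAreaRect(g[:,:2].astype(np.float32));print("base",np.round(r[0],4),np.round(r[1],4),round(r[2],1),len(g))
E
python3 - <<'E'
from h import *
rel()
t=robot.snapshot("wrist");held(t);base(t);save(t,"w3")
E
```

```text
pos [ 0.5032 -0.0417  0.1053] yaw -0.102 shift now [0. 0. 0.] spin 0 shift after spin [0. 0. 0.] q6 -0.13 F [ 0.2 -0.4 -1.4] w 0.0322 t 6.45 tilt [ 0.001 -0.    -1.   ]
n 2761 mid [ 0.5007 -0.0428] tilt [-0.144  0.151] rms 0.0032 top z 0.1357 topring [ 0.5034 -0.0447] 0.0174 lowest 0.0898 mid-tcp [-0.0025 -0.0012]
base [ 0.5028 -0.0451] [0.0797 0.0802] 73.8 8734
```

View pics/w3.png

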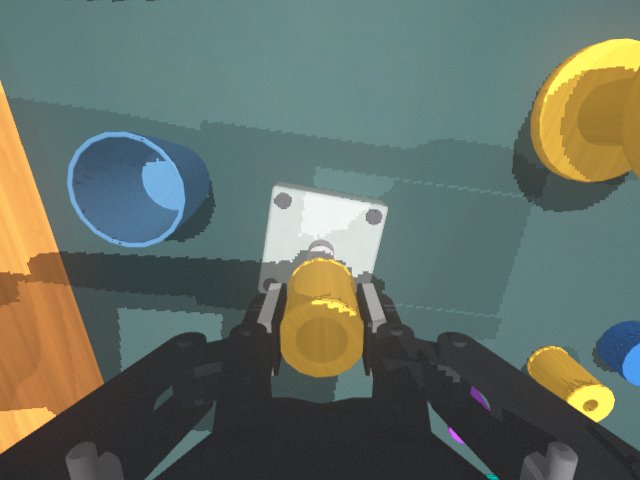

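play_rows:
  commands:
    - [0.03,[-0.0006,0.0005,0.005],0]
    - [0.03,[0,0,0.005],0]
    - [0.03,[0,0,0.003],0]
    - [0.03,[0,0,0.003],0]
    - [0.03,[0,0,0.001],0]

```text
time: 7.0
ee_pos: [0.502, -0.0417, 0.0869]
eef_rot: [3.137, -0.16, -0.001]
ft_force: [0.6, 0.4, -2.2]
gripper_width: 0.0321
```

play_rows:
  commands:
    - [0.03,[0,0,0],0]

```text
time: 7.1
ee_pos: [0.5021, -0.0417, 0.0871]
eef_rot: [3.137, -0.16, -0.0]
ft_force: [-0.2, -0.1, -1.4]
gripper_width: 0.0322
```

play_rows:
  commands:
    - [0.03,[0,0,0.004],0]
    - [0.03,[0,0,0.004],0]
    - [0.03,[0,0,0.004],0]
    - [0.03,[0,0,0.004],0]
    - [0.03,[0,0,0.002],0]

```text
time: 7.6
ee_pos: [0.502, -0.0417, 0.0688]
eef_rot: [3.138, -0.16, -0.001]
ft_force: [-0.8, 1.6, -1.4]
gripper_width: 0.0324
```

play_rows:
  commands:
    - [0.03,[0,0,0.002],0]
    - [0.03,[0,0,0.002],0]
    - [0.03,[0,0,0.001],0]
    - [0.03,[0,0,0.001],0]
    - [0.03,[0,0,0],0]

```text
time: 8.1
ee_pos: [0.5022, -0.0417, 0.0633]
eef_rot: [3.137, -0.16, -0.0]
ft_force: [-0.6, -0.4, -2.4]
gripper_width: 0.0325
```

play_rows:
  commands:
    - [0.03,[0,0,0.001],0]
    - [0.03,[0,0,0.001],0]
    - [0.03,[0,0,0.001],0]
    - [0.03,[0,0,0],0]

```text
time: 8.5
ee_pos: [0.5021, -0.0417, 0.0602]
eef_rot: [3.137, -0.16, -0.0]
ft_force: [-0.1, -0.1, -1.2]
gripper_width: 0.0322
```

play_rows:
  commands:
    - [0.03,[0,0,0.001],0]
    - [0.03,[0,0,0],0]

```text
time: 8.7
ee_pos: [0.5021, -0.0417, 0.0592]
eef_rot: [3.137, -0.16, -0.0]
ft_force: [0.1, -0.7, -2.5]
gripper_width: 0.0321
```

Past the shoulder (rim about 38 mm) without load, so it's heading for the base.

play_rows:
  commands:
    - [0.03,[0,0,0.003],0]
    - [0.03,[0,0,0.003],0]
    - [0.03,[0,0,0.003],0]
    - [0.03,[0,0,0.002],0]
    - [0.03,[0,0,0],0]

```text
time: 9.2
ee_pos: [0.502, -0.0417, 0.0479]
eef_rot: [-3.138, 0.16, 0.001]
ft_force: [0.4, -0.3, -1.8]
gripper_width: 0.0321
```

play_rows:
  commands:
    - [0.03,[0,0,0.001],0]
    - [0.03,[0,0,0.001],0]
    - [0.03,[0,0,0],0]

```text
time: 9.5
ee_pos: [0.5022, -0.0417, 0.0463]
eef_rot: [3.137, -0.16, 0.0]
ft_force: [-0.2, 0.3, -2.0]
gripper_width: 0.0325
```

play_rows:
  commands:
    - [0.03,[0,0,0.001],0]
    - [0.03,[0,0,0],0]

```text
time: 9.7
ee_pos: [0.5023, -0.0417, 0.0461]
eef_rot: [3.137, -0.16, 0.001]
ft_force: [-6.9, 1.3, 11.7]
gripper_width: 0.0324
```

play_rows:
  commands:
    - [0.03,[0,0,0.001],0]
    - [0.03,[0,0,0],0]

```text
time: 9.9
ee_pos: [0.5024, -0.0418, 0.0461]
eef_rot: [3.137, -0.16, 0.001]
ft_force: [-13.0, 3.0, 29.8]
gripper_width: 0.0322
```

play_rows:
  commands:
    - [0.03,[0,0,-0.01],0]
    - [0.03,[0,0,-0.02],0]
    - [0.03,[0,0,-0.03],0]
    - [0.03,[0,0,-0.03],0]
    - [0.03,[0,0,-0.012],0]

```text
time: 10.4
ee_pos: [0.5031, -0.0419, 0.1492]
eef_rot: [3.137, -0.16, 0.006]
ft_force: [0.4, 0.1, -1.7]
gripper_width: 0.0322
```

play_rows:
  commands:
    - [0.03,[-0.0046,-0.04,0],0]
    - [0.03,[-0.0046,-0.04,0],0]
    - [0.03,[-0.0046,-0.04,0],0]
    - [0.03,[-0.0046,-0.04,0],0]
    - [0.03,[-0.0046,-0.04,0],0]

```text
time: 10.9
ee_pos: [0.4992, 0.1612, 0.1456]
eef_rot: [3.137, -0.16, -0.001]
ft_force: [0.9, -0.6, -2.1]
gripper_width: 0.0322
```

play_rows:
  commands:
    - [0.03,[-0.0046,-0.04,0],0]
    - [0.03,[-0.0046,-0.04,0],0]
    - [0.03,[-0.0046,-0.04,0],0]
    - [0.03,[0,0,0],0]
    - [0.03,[0,0,0],0]

```text
time: 11.4
ee_pos: [0.4977, 0.2809, 0.1452]
eef_rot: [3.137, -0.157, -0.002]
ft_force: [0.6, -1.6, -2.2]
gripper_width: 0.0324
```

```bash
python3 - <<'E'
from h import *
rel()
t=robot.snapshot("wrist");held(t);P=cloud(t)
hsv=cv2.cvtColor(t["pixels"],cv2.COLOR_RGB2HSV)
for n,lo,hi in [("yellow",26,33),("red",0,8),("green",55,85)]:
    m=(cv2.inRange(hsv,(lo,130,60),(hi,255,255))>0)&(P[...,2]>-.01)&(P[...,2]<.03)
    if m.sum()>500:
        r=cv2.minAreaRect(P[m][:,:2].astype(np.float32));print(n,m.sum(),np.round(r[0],3),np.round(r[1],3),round(r[2],1))
E
```

```text
pos [0.4977 0.2809 0.1452] yaw -0.1 shift now [0. 0. 0.] spin 0 shift after spin [0. 0. 0.] q6 0.48 F [ 0.6 -1.6 -2.2] w 0.0324 t 11.4 tilt [-0.001 -0.001 -1.   ]
n 2056 mid [0.4978 0.277 ] tilt [0.003 0.004] rms 0.0019 top z 0.1756 topring [0.4982 0.2778] 0.0176 lowest 0.1321 mid-tcp [-0.0001 -0.0031]
yellow 13138 [0.639 0.239] [0.11  0.123] 86.9
red 14535 [0.495 0.272] [0.119 0.118] 89.9
green 16600 [0.365 0.276] [0.125 0.119] 2.9
```

play_rows:
  commands:
    - [0.03,[0,0.002,0.028],0]
    - [0.03,[0,0,0.03],0]
    - [0.03,[0,0,0.03],0]
    - [0.03,[0,0,0.02],0]
    - [0.03,[0,0,0.008],0]

```text
time: 11.95
ee_pos: [0.4972, 0.2768, 0.0282]
eef_rot: [3.136, -0.162, -0.004]
ft_force: [-0.8, -0.1, -2.2]
gripper_width: 0.0322
```

play_rows:
  commands:
    - [0.03,[0,0,0.001],0]
    - [0.03,[0,0,0.001],0]
    - [0.03,[0,0,0],0]

```text
time: 12.25
ee_pos: [0.4986, 0.2783, 0.0294]
eef_rot: [-3.137, 0.161, -0.002]
ft_force: [0.8, -0.1, -2.9]
gripper_width: 0.0327
```

play_rows:
  commands:
    - [0.03,[0,0,0.002],0]
    - [0.03,[0,0,0.0015],0]
    - [0.03,[0,0,0],0]

```text
time: 12.55
ee_pos: [0.4982, 0.2785, 0.0252]
eef_rot: [-3.137, 0.16, -0.001]
ft_force: [0.2, 0.2, 2.4]
gripper_width: 0.032
```

play_rows:
  commands:
    - [0.03,[0,0,0.001],0]
    - [0.03,[0,0,0],0]

```text
time: 12.75
ee_pos: [0.4983, 0.2786, 0.0251]
eef_rot: [-3.137, 0.16, -0.002]
ft_force: [-6.2, -1.9, 18.2]
gripper_width: 0.0323
```

play_rows:
  commands:
    - [0.06,[0,0,0],0]
    - [0.06,[0,0,0],0]
    - [0.06,[0,0,0],0]
    - [0.06,[0,0,-0.02],0]
    - [0.06,[0,0,-0.03],0]

```text
time: 13.25
ee_pos: [0.497, 0.278, 0.0727]
eef_rot: [3.136, -0.16, -0.005]
ft_force: [0.4, 0.2, 0.4]
gripper_width: 0.0597
```

play_rows:
  commands:
    - [0.06,[0,0,-0.04],0]
    - [0.06,[0,0,-0.045],0]
    - [0.06,[0,0,-0.03],0]

```text
time: 13.55
ee_pos: [0.4983, 0.2785, 0.1919]
eef_rot: [-3.137, 0.16, -0.003]
ft_force: [-0.0, -0.0, -0.1]
gripper_width: 0.0597
```

```bash
python3 - <<'E'
from h import *
rel()
t=robot.snapshot("wrist");P=cloud(t);print(ring(P,(.498,.275),z=.054,r=.03))
t=robot.snapshot("top");print(ring(cloud(t),(.496,.275),z=.054,r=.03))
plan([(.54,-.32,.18,.44)],.085,step=.047)
E
```

```text
pos [0.4983 0.2785 0.1919] yaw -0.102 shift now [0. 0. 0.] spin 0 shift after spin [0. 0. 0.] q6 0.48 F [-0.  -0.  -0.1] w 0.0597 t 13.55 tilt [ 0.002  0.001 -1.   ]
(((0.4982755780220032, 0.2752678394317627), 0.01756717823445797), 881, array([0.498428 , 0.2756691], dtype=float32))
(((0.4960607886314392, 0.27409955859184265), 0.017805635929107666), 99, array([0.49564502, 0.27419397], dtype=float32))
[[0.085, [0.0078, 0.0455, 0.001], -0.042], [0.085, [0.0059, 0.0458, 0.001], -0.042], [0.085, [0.0039, 0.046, 0.001], -0.042], [0.085, [0.002, 0.0461, 0.001], -0.042], [0.085, [0.0001, 0.0462, 0.001], -0.042]]
[[0.085, [-0.0019, 0.0461, 0.001], -0.042], [0.085, [-0.0038, 0.046, 0.001], -0.042], [0.085, [-0.0057, 0.0458, 0.0011], -0.042], [0.085, [-0.0076, 0.0456, 0.001], -0.042], [0.085, [-0.0096, 0.0452, 0.0011], -0.042]]
[[0.085, [-0.0114, 0.0448, 0.001], -0.042], [0.085, [-0.0133, 0.0442, 0.0011], -0.042], [0.085, [-0.0152, 0.0436, 0.001], -0.042]]
```

Sleeve 1 stands in the red tray at (0.498, 0.275), top at 54 mm. Next is the sleeve by the spool.

play_rows:
  commands:
    - [0.06,[0.008,0.0455,0.001],-0.042]
    - [0.06,[0.006,0.046,0.001],-0.042]
    - [0.06,[0.004,0.046,0.001],-0.042]
    - [0.06,[0.002,0.046,0.001],-0.042]
    - [0.06,[0,0.046,0.001],-0.042]

```text
time: 14.15
ee_pos: [0.5134, 0.0464, 0.183]
eef_rot: [3.137, 0.173, -0.001]
ft_force: [0.6, 0.2, 1.0]
gripper_width: 0.0599
```

play_rows:
  commands:
    - [0.06,[-0.002,0.046,0.001],-0.042]
    - [0.06,[-0.004,0.046,0.001],-0.042]
    - [0.06,[-0.0055,0.046,0.001],-0.042]
    - [0.06,[-0.0075,0.0455,0.001],-0.042]
    - [0.06,[-0.0095,0.045,0.001],-0.042]

```text
time: 14.65
ee_pos: [0.529, -0.1839, 0.178]
eef_rot: [-3.101, -0.5, 0.001]
ft_force: [0.4, 0.0, 0.0]
gripper_width: 0.0599
```

play_rows:
  commands:
    - [0.06,[-0.0115,0.045,0.001],-0.042]
    - [0.06,[-0.0135,0.044,0.001],-0.042]
    - [0.06,[-0.015,0.0435,0.001],-0.042]
    - [0.06,[0,0,0],0]
    - [0.06,[0,0,0],0]

```text
time: 15.15
ee_pos: [0.5382, -0.3208, 0.1744]
eef_rot: [-3.064, -0.689, 0.002]
ft_force: [0.7, -0.4, 0.2]
gripper_width: 0.0598
```

```bash
python3 - <<'E'
from h import *
t=robot.snapshot("wrist");P=cloud(t);rel()
(c,r),n,m=ring(P,(.553,-.344),r=.026);print(c,r,n,m);print("spool",ring(P,(.526,-.287),z=.045,r=.025))
plan([(*c,.10,None),(*c,.018,None)],.06,step=.03)
save(t,"w4")
E
```

```text
pos [ 0.5384 -0.3198  0.1748] yaw 0.443 shift now [0. 0. 0.] spin 0 shift after spin [0. 0. 0.] q6 -1.1 F [-0.3  1.3 -0.1] w 0.0598 t 15.2 tilt [-0.001  0.001 -1.   ]
(0.5529345273971558, -0.3443262577056885) 0.01759597472846508 1068 [ 0.55268615 -0.34391052]
spool (((0.5285530090332031, -0.2885882258415222), 0.018053580075502396), 1516, array([ 0.5283741, -0.288061 ], dtype=float32))
[[0.06, [0.0009, 0.0094, 0.0249], 0.0], [0.06, [0.0008, 0.0095, 0.025], 0.0], [0.06, [0.0009, 0.0094, 0.0249], 0.0], [0.06, [-0.0, 0.0, 0.0273], 0.0], [0.06, [-0.0, 0.0, 0.0274], 0.0]]
[[0.06, [-0.0, 0.0, 0.0273], 0.0]]
```

View pics/w4.png

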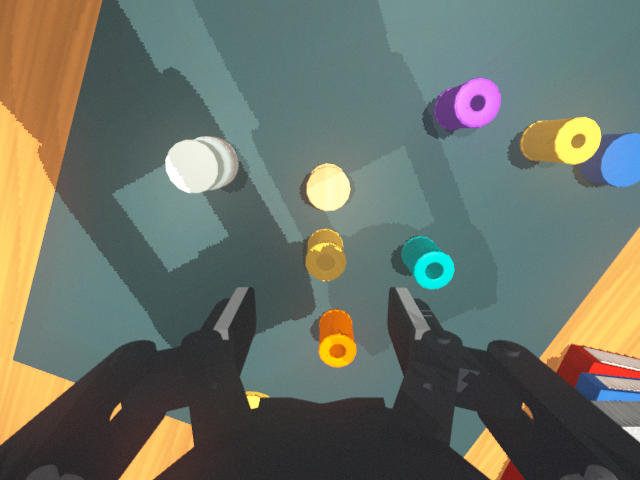

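The brass sleeve is at (326,256), between the spool (328,187) and the orange decoy (337,350). I'll descend on it.

play_rows:
  commands:
    - [0.06,[0.001,0.0095,0.025],0]
    - [0.06,[0.0005,0.0095,0.025],0]
    - [0.06,[0.001,0.0095,0.025],0]
    - [0.06,[0,0,0.027],0]
    - [0.06,[0,0,0.02],0]

```text
time: 15.7
ee_pos: [0.5531, -0.3431, 0.0521]
eef_rot: [-3.063, -0.693, 0.001]
ft_force: [0.3, 0.1, -0.4]
gripper_width: 0.06
```

play_rows:
  commands:
    - [0.06,[0,0,0.01],0]
    - [0.06,[0,0,0.0],0]
    - [0.06,[0,0,0],0]

```text
time: 16.0
ee_pos: [0.5537, -0.3446, 0.0449]
eef_rot: [3.063, 0.692, 0.001]
ft_force: [-0.2, -0.4, 0.1]
gripper_width: 0.0597
```

```bash
python3 - <<'E'
from h import *
rel((.5529,-.3443),.018)
E
```

```text
pos [ 0.5537 -0.3446  0.0449] yaw 0.445 shift now [-0.0006 -0.0006  0.0269] spin 0 shift after spin [-0.0006 -0.0006  0.0269] q6 -1.12 F [-0.2 -0.4  0.1] w 0.0597 t 16.0 tilt [ 0.001 -0.001 -1.   ]
```

play_rows:
  commands:
    - [0.06,[-0.0006,-0.0006,0.014],0]
    - [0.06,[0,0,0.011],0]
    - [0.03,[0,0,0],0]
    - [0.03,[0,0,0],0]
    - [0.03,[0,0,0],0]

```text
time: 16.5
ee_pos: [0.5525, -0.3448, 0.0192]
eef_rot: [3.064, 0.691, 0.0]
ft_force: [-0.5, -0.2, -2.3]
gripper_width: 0.0322
```

play_rows:
  commands:
    - [0.03,[0,0,0],0]
    - [0.03,[0,0,0],0]
    - [0.03,[0,0,0],0]
    - [0.03,[0,0,-0.02],0]
    - [0.03,[0,0,-0.04],0]

```text
time: 17.0
ee_pos: [0.5511, -0.3436, 0.0765]
eef_rot: [-3.06, -0.691, 0.005]
ft_force: [0.4, -0.2, -1.1]
gripper_width: 0.0324
```

play_rows:
  commands:
    - [0.03,[0,0,-0.045],0]
    - [0.03,[0,0,-0.027],0]
    - [0.03,[0,0,0],0]

```text
time: 17.3
ee_pos: [0.5537, -0.3455, 0.1557]
eef_rot: [3.059, 0.691, 0.007]
ft_force: [-0.4, 0.2, -1.9]
gripper_width: 0.0324
```

```bash
python3 - <<'E'
from h import *
rel()
plan([(.495,-.08,.15,-.1)],.03,step=.045)
E
```

```text
pos [ 0.5537 -0.3455  0.1557] yaw 0.444 shift now [0. 0. 0.] spin 0 shift after spin [0. 0. 0.] q6 -1.12 F [-0.4  0.2 -1.9] w 0.0324 t 17.3 tilt [ 0.005 -0.004 -1.   ]
[[0.03, [0.0087, -0.0379, 0.0008], 0.078], [0.03, [0.0058, -0.0384, 0.0008], 0.078], [0.03, [0.0027, -0.0387, 0.0008], 0.078], [0.03, [-0.0003, -0.0388, 0.0008], 0.078], [0.03, [-0.0033, -0.0387, 0.0008], 0.078]]
[[0.03, [-0.0063, -0.0384, 0.0008], 0.078], [0.03, [-0.0093, -0.0377, 0.0009], 0.078]]
```

play_rows:
  commands:
    - [0.03,[0.0085,-0.038,0.001],0.078]
    - [0.03,[0.006,-0.0385,0.001],0.078]
    - [0.03,[0.0025,-0.0385,0.001],0.078]
    - [0.03,[0,-0.039,0.001],0.078]
    - [0.03,[-0.0035,-0.0385,0.001],0.078]

```text
time: 17.8
ee_pos: [0.5095, -0.1535, 0.1449]
eef_rot: [-3.14, -0.079, 0.001]
ft_force: [0.9, 0.1, -1.5]
gripper_width: 0.0326
```

play_rows:
  commands:
    - [0.03,[-0.0065,-0.0385,0.001],0.078]
    - [0.03,[-0.0095,-0.0375,0],0.078]
    - [0.03,[0,0,0],0]
    - [0.03,[0,0,0],0]
    - [0.03,[0,0,0],0]

```text
time: 18.3
ee_pos: [0.4933, -0.0797, 0.1444]
eef_rot: [3.137, -0.16, -0.001]
ft_force: [0.1, -0.4, -2.2]
gripper_width: 0.0323
```

```bash
python3 - <<'E'
from h import *
rel((.5027,-.0452))
t=robot.snapshot("wrist");held(t);base(t)
E
```

```text
pos [ 0.4933 -0.0797  0.1444] yaw -0.102 shift now [ 0.0059 -0.0353 -0.    ] spin 0 shift after spin [ 0.0059 -0.0353 -0.    ] q6 -0.21 F [ 0.1 -0.4 -2.2] w 0.0323 t 18.3 tilt [-0. -0. -1.]
n 2373 mid [ 0.4936 -0.081 ] tilt [0.002 0.   ] rms 0.0003 top z 0.1774 topring [ 0.4937 -0.0801] 0.0175 lowest 0.1311 mid-tcp [ 0.0004 -0.0011]
base [ 0.5027 -0.0454] [0.0802 0.0801] 73.8 9827
```

play_rows:
  commands:
    - [0.03,[0.0026,-0.018,0],0]
    - [0.03,[0.0027,-0.0183,0],0]
    - [0.03,[0,0,0.02],0]
    - [0.03,[0,0,0.02],0]
    - [0.03,[0,0,0.01],0]

```text
time: 18.85
ee_pos: [0.5017, -0.0442, 0.093]
eef_rot: [-3.137, 0.161, 0.003]
ft_force: [0.2, 0.0, -2.3]
gripper_width: 0.0323
```

play_rows:
  commands:
    - [0.03,[0,0,0],0]
    - [0.03,[0,0,0],0]
    - [0.03,[0,0,0],0]

```text
time: 19.15
ee_pos: [0.5027, -0.044, 0.0957]
eef_rot: [3.137, -0.161, 0.002]
ft_force: [0.4, 0.3, -2.6]
gripper_width: 0.0325
```

```bash
python3 - <<'E'
from h import *
rel()
t=robot.snapshot("wrist");held(t);base(t)
E
```

```text
pos [ 0.5027 -0.044   0.0957] yaw -0.102 shift now [0. 0. 0.] spin 0 shift after spin [0. 0. 0.] q6 -0.14 F [ 0.4  0.3 -2.6] w 0.0325 t 19.15 tilt [ 0.001 -0.    -1.   ]
n 2345 mid [ 0.503  -0.0454] tilt [-0.     0.001] rms 0.0003 top z 0.1287 topring [ 0.5033 -0.0445] 0.0176 lowest 0.0827 mid-tcp [ 0.0004 -0.0014]
base [ 0.5031 -0.0446] [0.0786 0.0802] 73.7 9239
```

Aligned within about 0.5 mm; lowering in steps.

play_rows:
  commands:
    - [0.03,[-0.0004,0,0.003],0]
    - [0.03,[0,0,0.003],0]
    - [0.03,[0,0,0.002],0]
    - [0.03,[0,0,0.002],0]
    - [0.03,[0,0,0],0]

```text
time: 19.7
ee_pos: [0.5017, -0.0436, 0.0845]
eef_rot: [3.137, -0.16, -0.001]
ft_force: [0.6, -0.4, -1.9]
gripper_width: 0.0327
```

play_rows:
  commands:
    - [0.03,[0,0,0.001],0]
    - [0.03,[0,0,0],0]

```text
time: 19.9
ee_pos: [0.5018, -0.0436, 0.0838]
eef_rot: [3.137, -0.16, -0.0]
ft_force: [0.2, -0.1, -2.5]
gripper_width: 0.0326
```

play_rows:
  commands:
    - [0.03,[0.0003,0,0.004],0]
    - [0.03,[0,0,0.004],0]
    - [0.03,[0,0,0.004],0]
    - [0.03,[0,0,0.004],0]
    - [0.03,[0,0,0.002],0]

```text
time: 20.4
ee_pos: [0.5019, -0.0436, 0.0653]
eef_rot: [3.137, -0.16, -0.001]
ft_force: [-0.0, -0.0, -1.8]
gripper_width: 0.0322
```

play_rows:
  commands:
    - [0.03,[0,0,0.002],0]
    - [0.03,[0,0,0.001],0]
    - [0.03,[0,0,0],0]
    - [0.03,[0,0,0.001],0]
    - [0.03,[0,0,0],0]

```text
time: 20.9
ee_pos: [0.5021, -0.0436, 0.0618]
eef_rot: [3.137, -0.16, -0.0]
ft_force: [0.4, 0.5, -2.1]
gripper_width: 0.0325
```

play_rows:
  commands:
    - [0.03,[0,0,0.001],0]
    - [0.03,[0,0,0],0]

```text
time: 21.1
ee_pos: [0.5022, -0.0437, 0.0609]
eef_rot: [3.137, -0.16, 0.0]
ft_force: [0.4, -0.9, -0.7]
gripper_width: 0.0325
```

play_rows:
  commands:
    - [0.03,[0,0,0.001],0]
    - [0.03,[0,0,0],0]

```text
time: 21.3
ee_pos: [0.5024, -0.0439, 0.0601]
eef_rot: [3.137, -0.16, 0.001]
ft_force: [-0.6, -3.2, 3.3]
gripper_width: 0.0322
```

play_rows:
  commands:
    - [0.03,[0,0,0.001],0]
    - [0.03,[0,0,0],0]
    - [0.03,[0,0,0],0]

```text
time: 21.6
ee_pos: [0.5025, -0.0439, 0.0596]
eef_rot: [3.137, -0.16, 0.002]
ft_force: [-2.8, -2.9, 11.7]
gripper_width: 0.0322
```

play_rows:
  commands:
    - [0.03,[0,0,-0.01],0]
    - [0.03,[0,0,-0.02],0]
    - [0.03,[0,0,-0.03],0]
    - [0.03,[0,0,-0.03],0]
    - [0.03,[-0.0207,-0.0386,0],0]

```text
time: 22.1
ee_pos: [0.4878, -0.0054, 0.1528]
eef_rot: [3.136, -0.165, 0.009]
ft_force: [0.5, 1.2, -2.6]
gripper_width: 0.032
```

play_rows:
  commands:
    - [0.03,[-0.0207,-0.0386,0],0]
    - [0.03,[-0.0207,-0.0386,0],0]
    - [0.03,[-0.0207,-0.0386,0],0]
    - [0.03,[-0.0207,-0.0386,0],0]
    - [0.03,[-0.0207,-0.0386,0],0]

```text
time: 22.6
ee_pos: [0.4009, 0.2009, 0.1493]
eef_rot: [-3.137, 0.16, -0.0]
ft_force: [1.2, 0.8, -2.0]
gripper_width: 0.0323
```

play_rows:
  commands:
    - [0.03,[-0.0207,-0.0386,0],0]
    - [0.03,[-0.0207,-0.0386,0],0]
    - [0.03,[0,0,0],0]
    - [0.03,[0,0,0],0]

```text
time: 23.0
ee_pos: [0.3681, 0.2811, 0.1489]
eef_rot: [3.137, -0.156, -0.001]
ft_force: [0.4, -0.5, -2.2]
gripper_width: 0.0319
```

```bash
python3 - <<'E'
from h import *
rel((.369,.280),.0225)
t=robot.snapshot("wrist");held(t)
for q in robot.place_of("tray_green",t)[:2]: print(q,w(t,q["point"],0))
E
```

```text
pos [0.3681 0.2811 0.1489] yaw -0.099 shift now [0.001  0.001  0.1264] spin 0 shift after spin [0.001  0.001  0.1264] q6 0.59 F [ 0.4 -0.5 -2.2] w 0.0319 t 23.0 tilt [-0. -0. -1.]
n 2335 mid [0.3685 0.2798] tilt [0.001 0.   ] rms 0.0002 top z 0.1819 topring [0.3685 0.2806] 0.0175 lowest 0.1358 mid-tcp [-0.0001 -0.0006]
{'point': [326.4, 222.9], 'score': 0.57} [0.37270148 0.28020015 0.        ]
```

play_rows:
  commands:
    - [0.03,[0.002,0,0.028],0]
    - [0.03,[0,0,0.032],0]
    - [0.03,[0,0,0.032],0]
    - [0.03,[0,0,0.022],0]
    - [0.03,[0,0,0.008],0]

```text
time: 23.6
ee_pos: [0.3704, 0.2786, 0.0249]
eef_rot: [3.136, -0.163, -0.004]
ft_force: [0.3, 0.9, -1.3]
gripper_width: 0.0327
```

play_rows:
  commands:
    - [0.03,[0,0,0],0]
    - [0.03,[0,0,0.001],0]
    - [0.03,[0,0,0.001],0]
    - [0.03,[0,0,0],0]

```text
time: 24.0
ee_pos: [0.3712, 0.2804, 0.0256]
eef_rot: [-3.137, 0.16, -0.002]
ft_force: [0.3, -0.3, -1.8]
gripper_width: 0.0327
```

play_rows:
  commands:
    - [0.03,[0,0,0.0015],0]
    - [0.03,[0,0,0.001],0]
    - [0.03,[0,0,0],0]
    - [0.03,[0,0,0],0]

```text
time: 24.4
ee_pos: [0.3709, 0.2803, 0.0227]
eef_rot: [-3.137, 0.16, -0.001]
ft_force: [-1.9, -1.3, 6.2]
gripper_width: 0.0323
```

play_rows:
  commands:
    - [0.03,[0,0,0.001],0]
    - [0.03,[0,0,0],0]

```text
time: 24.6
ee_pos: [0.371, 0.2804, 0.0226]
eef_rot: [-3.137, 0.16, -0.001]
ft_force: [-8.9, -5.8, 26.2]
gripper_width: 0.0323
```

play_rows:
  commands:
    - [0.06,[0,0,0],0]
    - [0.06,[0,0,0],0]
    - [0.06,[0,0,0],0]
    - [0.06,[0,0,-0.02],0]
    - [0.06,[0,0,-0.03],0]

```text
time: 25.1
ee_pos: [0.3699, 0.2797, 0.0705]
eef_rot: [3.136, -0.16, -0.005]
ft_force: [0.9, -0.1, 0.7]
gripper_width: 0.06
```

play_rows:
  commands:
    - [0.06,[0,0,-0.04],0]
    - [0.06,[0,0,-0.045],0]
    - [0.06,[0,0,-0.03],0]
    - [0.06,[0,0,0],0]

```text
time: 25.5
ee_pos: [0.3721, 0.281, 0.1903]
eef_rot: [-3.134, 0.16, -0.008]
ft_force: [-0.3, -0.6, -1.1]
gripper_width: 0.0598
```

```bash
python3 - <<'E'
from h import *
rel()
t=robot.snapshot("wrist");P=cloud(t);print(ring(P,(.371,.28),z=.054,r=.03))
plan([(.52,-.12,.19,-.72),(.705,-.168,.18,-1.34)],.06,step=.046)
E
```

```text
pos [0.3721 0.281  0.1903] yaw -0.102 shift now [0. 0. 0.] spin 0 shift after spin [0. 0. 0.] q6 0.58 F [-0.3 -0.6 -1.1] w 0.0598 t 25.5 tilt [ 0.006  0.003 -1.   ]
(((0.37128549814224243, 0.2796369791030884), 0.017599431797862053), 1048, array([0.37137127, 0.28044942], dtype=float32))
[[0.06, [0.0189, 0.0383, -0.0002], 0.062], [0.06, [0.0212, 0.0371, -0.0002], 0.062], [0.06, [0.0234, 0.0357, -0.0002], 0.062], [0.06, [0.0256, 0.0342, -0.0002], 0.062], [0.06, [0.0277, 0.0325, -0.0002], 0.062]]
[[0.06, [0.0297, 0.0308, -0.0002], 0.062], [0.06, [0.0315, 0.0289, -0.0002], 0.062], [0.06, [0.0332, 0.0268, -0.0003], 0.062], [0.06, [0.0348, 0.0248, -0.0002], 0.062], [0.06, [0.0364, 0.0225, -0.0003], 0.062]]
[[0.06, [0.0341, -0.0172, 0.002], 0.124], [0.06, [0.0317, -0.0213, 0.002], 0.124], [0.06, [0.0288, -0.0251, 0.002], 0.124], [0.06, [0.0255, -0.0285, 0.002], 0.124], [0.06, [0.0218, -0.0314, 0.002], 0.124]]
```

The second sleeve stands in green at (0.371, 0.280). Now the last one, by the tin.

play_rows:
  commands:
    - [0.06,[0.019,0.0385,0],0.062]
    - [0.06,[0.021,0.037,0],0.062]
    - [0.06,[0.0235,0.0355,0],0.062]
    - [0.06,[0.0255,0.034,0],0.062]
    - [0.06,[0.0275,0.0325,0],0.062]

```text
time: 26.05
ee_pos: [0.4447, 0.0787, 0.185]
eef_rot: [3.074, -0.646, -0.003]
ft_force: [1.5, 0.3, -0.0]
gripper_width: 0.0599
```

play_rows:
  commands:
    - [0.06,[0.0295,0.031,0],0.062]
    - [0.06,[0.0315,0.029,0],0.062]
    - [0.06,[0.033,0.027,0],0.062]
    - [0.06,[0.035,0.025,0],0.062]
    - [0.06,[0.0365,0.0225,0],0.062]

```text
time: 26.55
ee_pos: [0.5186, -0.1223, 0.1848]
eef_rot: [2.938, -1.114, -0.003]
ft_force: [0.5, 0.1, -0.1]
gripper_width: 0.0596
```

play_rows:
  commands:
    - [0.06,[0.034,-0.017,0.002],0.124]
    - [0.06,[0.0315,-0.0215,0.002],0.124]
    - [0.06,[0.029,-0.025,0.002],0.124]
    - [0.06,[0.0255,-0.0285,0.002],0.124]
    - [0.06,[0.022,-0.0315,0.002],0.124]

```text
time: 27.05
ee_pos: [0.7047, -0.1691, 0.174]
eef_rot: [2.455, -1.959, -0.003]
ft_force: [-1.0, -0.6, 0.5]
gripper_width: 0.0601
```

play_rows:
  commands:
    - [0.06,[0,0,0],0]
    - [0.06,[0,0,0],0]
    - [0.06,[0,0,0],0]

```text
time: 27.35
ee_pos: [0.7029, -0.1685, 0.1756]
eef_rot: [2.461, -1.952, -0.002]
ft_force: [-0.4, 0.1, 0.5]
gripper_width: 0.0599
```

```bash
python3 - <<'E'
from h import *
t=robot.snapshot("wrist");P=cloud(t);rel()
(c,r),n,m=ring(P,(.685,-.1735),r=.026);print(c,r,n,m);print("tin",ring(P,(.739,-.161),z=.026,r=.03))
plan([(*c,.10,None),(*c,.04,None)],.06,step=.03)
save(t,"w5")
E
```

```text
pos [ 0.7029 -0.1685  0.1763] yaw -1.341 shift now [0. 0. 0.] spin 0 shift after spin [0. 0. 0.] q6 1.0 F [0.1 0.5 0.6] w 0.0599 t 27.4 tilt [-0.  0. -1.]
(0.6851047277450562, -0.17361345887184143) 0.017708972096443176 1188 [ 0.68580514 -0.17356357]
tin (((0.7478751540184021, -0.16140224039554596), 0.022476093843579292), 2111, array([ 0.74809664, -0.16123922], dtype=float32))
[[0.06, [0.0003, 0.0062, 0.0254], 0.0], [0.06, [0.0003, 0.0062, 0.0254], 0.0], [0.06, [0.0003, 0.0061, 0.0255], 0.0], [0.06, [0.0, 0.0, 0.03], 0.0], [0.06, [0.0, 0.0, 0.03], 0.0]]
```

View pics/w5.png

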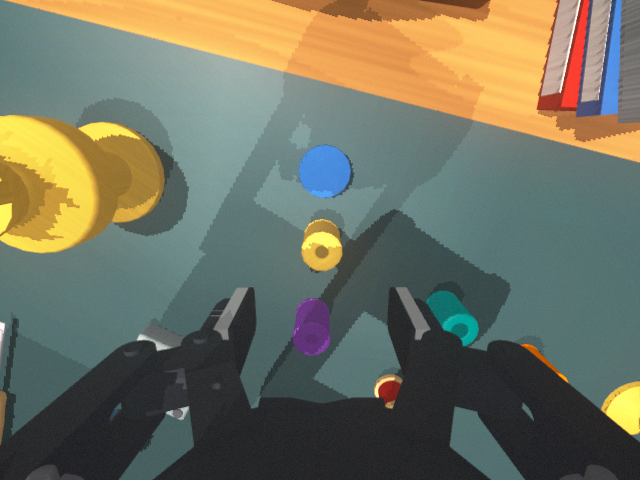

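The brass sleeve is at (322,247), with the tin at (326,171), the purple decoy at (312,335) and the lamp well to the left.

play_rows:
  commands:
    - [0.06,[0,0.006,0.025],0]
    - [0.06,[0,0.006,0.025],0]
    - [0.06,[0.001,0.0065,0.025],0]
    - [0.06,[0,0,0.03],0]
    - [0.06,[0,0,0.022],0]

```text
time: 27.9
ee_pos: [0.6847, -0.1737, 0.0485]
eef_rot: [2.461, -1.953, -0.0]
ft_force: [0.4, 0.0, 0.3]
gripper_width: 0.06
```

play_rows:
  commands:
    - [0.06,[0,0,0],0]
    - [0.06,[0,0,0],0]
    - [0.06,[0,0,0],0]

```text
time: 28.2
ee_pos: [0.6865, -0.1741, 0.0515]
eef_rot: [-2.46, 1.953, -0.004]
ft_force: [-0.2, 0.6, -0.0]
gripper_width: 0.0598
```

```bash
python3 - <<'E'
from h import *
rel((.6852,-.1736),.0195)
E
```

```text
pos [ 0.6865 -0.1741  0.0515] yaw -1.342 shift now [-0.0009  0.0012  0.032 ] spin 0 shift after spin [-0.0009  0.0012  0.032 ] q6 0.98 F [-0.2  0.6 -0. ] w 0.0598 t 28.2 tilt [ 0.002 -0.001 -1.   ]
```

play_rows:
  commands:
    - [0.06,[-0.0009,0.0012,0.018],0]
    - [0.06,[0,0,0.013],0]
    - [0.06,[0,0,0],0]
    - [0.03,[0,0,0],0]
    - [0.03,[0,0,0],0]

```text
time: 28.7
ee_pos: [0.685, -0.1735, 0.0194]
eef_rot: [-2.46, 1.953, -0.002]
ft_force: [-3.1, -1.6, 28.0]
gripper_width: 0.0325
```

play_rows:
  commands:
    - [0.03,[0,0,0],0]
    - [0.03,[0,0,0],0]
    - [0.03,[0,0,0],0]
    - [0.03,[0,0,0],0]

```text
time: 29.1
ee_pos: [0.6851, -0.1736, 0.0195]
eef_rot: [-2.46, 1.953, -0.003]
ft_force: [-0.1, -0.2, 6.8]
gripper_width: 0.0321
```

play_rows:
  commands:
    - [0.03,[0,0,-0.02],0]
    - [0.03,[0,0,-0.04],0]
    - [0.03,[0,0,-0.045],0]
    - [0.03,[0,0,-0.027],0]
    - [0.03,[0,0,0],0]

```text
time: 29.6
ee_pos: [0.686, -0.1738, 0.1555]
eef_rot: [-2.459, 1.952, -0.01]
ft_force: [-0.1, -0.2, -1.7]
gripper_width: 0.0323
```

```bash
python3 - <<'E'
from h import *
rel()
plan([(.495,-.08,.15,-.1)],.03,step=.045,turn=.13)
E
```

```text
pos [ 0.686  -0.1738  0.1555] yaw -1.342 shift now [0. 0. 0.] spin 0 shift after spin [0. 0. 0.] q6 0.99 F [-0.1 -0.2 -1.7] w 0.0323 t 29.6 tilt [ 0.006 -0.003 -1.   ]
[[0.03, [-0.0135, 0.0165, 0.0006], -0.124], [0.03, [-0.0154, 0.0147, 0.0005], -0.124], [0.03, [-0.0171, 0.0127, 0.0006], -0.124], [0.03, [-0.0185, 0.0104, 0.0005], -0.124], [0.03, [-0.0197, 0.0081, 0.0006], -0.124]]
[[0.03, [-0.0205, 0.0056, 0.0005], -0.124], [0.03, [-0.0211, 0.003, 0.0006], -0.124], [0.03, [-0.0213, 0.0003, 0.0005], -0.124], [0.03, [-0.0211, -0.0023, 0.0006], -0.124], [0.03, [-0.0207, -0.0048, 0.0005], -0.124]]
```

play_rows:
  commands:
    - [0.03,[-0.0135,0.0165,0.0005],-0.124]
    - [0.03,[-0.0155,0.0145,0.0005],-0.124]
    - [0.03,[-0.017,0.0125,0.0005],-0.124]
    - [0.03,[-0.0185,0.0105,0.0005],-0.124]
    - [0.03,[-0.0195,0.008,0.0005],-0.124]

```text
time: 30.1
ee_pos: [0.5883, -0.1259, 0.1468]
eef_rot: [2.942, -1.102, -0.002]
ft_force: [0.0, -0.4, -0.6]
gripper_width: 0.0326
```

play_rows:
  commands:
    - [0.03,[-0.0205,0.0055,0.0005],-0.124]
    - [0.03,[-0.021,0.003,0.0005],-0.124]
    - [0.03,[-0.0215,0,0.0005],-0.124]
    - [0.03,[-0.021,-0.0025,0.0005],-0.124]
    - [0.03,[-0.0205,-0.005,0.0005],-0.124]

```text
time: 30.6
ee_pos: [0.4933, -0.0783, 0.1445]
eef_rot: [-3.138, 0.152, 0.002]
ft_force: [-0.2, -0.6, -1.3]
gripper_width: 0.0324
```

play_rows:
  commands:
    - [0.03,[0,0,0],0]
    - [0.03,[0,0,0],0]
    - [0.03,[0,0,0],0]

```text
time: 30.9
ee_pos: [0.4949, -0.079, 0.1451]
eef_rot: [3.137, -0.163, -0.0]
ft_force: [-0.5, -0.6, -1.7]
gripper_width: 0.0323
```

```bash
python3 - <<'E'
from h import *
t=robot.snapshot("wrist");x=held(t);base(t);p=robot.observe()["ee_pos"]
rel(np.array([.5026,-.0450])-(x[:2]-p[:2]),.092)
E
```

```text
n 2316 mid [ 0.4952 -0.0804] tilt [0.004 0.   ] rms 0.0002 top z 0.1772 topring [ 0.4953 -0.0797] 0.0177 lowest 0.131 mid-tcp [ 0.0003 -0.0014]
base [ 0.5027 -0.0454] [0.0802 0.0802] 73.8 9745
pos [ 0.4949 -0.0791  0.1451] yaw -0.103 shift now [ 0.0037 -0.036   0.0531] spin 0 shift after spin [ 0.0037 -0.036   0.0531] q6 -0.21 F [ 0.3  0.4 -1.3] w 0.0324 t 30.95 tilt [-0. -0. -1.]
```

play_rows:
  commands:
    - [0.03,[0.0018,-0.018,0],0]
    - [0.03,[0.0019,-0.018,0],0]
    - [0.03,[0,0,0.02],0]
    - [0.03,[0,0,0.02],0]
    - [0.03,[0,0,0.008],0]

```text
time: 31.45
ee_pos: [0.5015, -0.0433, 0.0954]
eef_rot: [-3.137, 0.161, 0.004]
ft_force: [0.9, -0.2, -2.1]
gripper_width: 0.0326
```

play_rows:
  commands:
    - [0.03,[0,0,0],0]
    - [0.03,[0,0,0],0]
    - [0.03,[0,0,0],0]
    - [0.03,[0,0,0],0]

```text
time: 31.85
ee_pos: [0.5023, -0.0436, 0.0981]
eef_rot: [3.137, -0.161, 0.002]
ft_force: [0.4, -0.1, -1.9]
gripper_width: 0.0322
```

```bash
python3 - <<'E'
from h import *
t=robot.snapshot("wrist");x=held(t);p=robot.observe()["ee_pos"]
rel(np.array([.5026,-.0450])-(x[:2]-p[:2]),.092)
E
```

```text
n 2254 mid [ 0.5026 -0.0449] tilt [0.003 0.001] rms 0.0002 top z 0.1303 topring [ 0.5029 -0.0442] 0.0177 lowest 0.0842 mid-tcp [ 0.0004 -0.0014]
pos [ 0.5022 -0.0435  0.0979] yaw -0.102 shift now [0.     0.0001 0.0059] spin 0 shift after spin [0.     0.0001 0.0059] q6 -0.14 F [ 0.7  0.  -2.3] w 0.0324 t 31.9 tilt [ 0.001 -0.    -1.   ]
```

play_rows:
  commands:
    - [0.03,[0,0,0.002],0]
    - [0.03,[0,0,0.002],0]
    - [0.03,[0,0,0.002],0]
    - [0.03,[0,0,0],0]
    - [0.03,[0,0,0],0]

```text
time: 32.4
ee_pos: [0.5019, -0.0434, 0.0912]
eef_rot: [3.137, -0.16, -0.0]
ft_force: [-0.0, 0.2, -1.4]
gripper_width: 0.0325
```

play_rows:
  commands:
    - [0.03,[0,0,0.001],0]
    - [0.03,[0,0,0],0]

```text
time: 32.6
ee_pos: [0.5019, -0.0434, 0.0902]
eef_rot: [3.137, -0.16, -0.0]
ft_force: [1.2, -0.8, -2.3]
gripper_width: 0.0324
```

play_rows:
  commands:
    - [0.03,[0,0,0.001],0]
    - [0.03,[0,0,0],0]

```text
time: 32.8
ee_pos: [0.5019, -0.0434, 0.0893]
eef_rot: [3.137, -0.16, 0.0]
ft_force: [-0.3, -0.2, -2.0]
gripper_width: 0.0323
```

play_rows:
  commands:
    - [0.03,[0,0,0.001],0]
    - [0.03,[0,0,0],0]

```text
time: 33.0
ee_pos: [0.5021, -0.0436, 0.0884]
eef_rot: [3.137, -0.16, 0.001]
ft_force: [-0.1, -1.4, 1.5]
gripper_width: 0.0322
```

Contact starts right at the tip height; one more millimetre to confirm it stops.

play_rows:
  commands:
    - [0.03,[0,0,0.001],0]
    - [0.03,[0,0,0],0]
    - [0.03,[0,0,0],0]

```text
time: 33.3
ee_pos: [0.5023, -0.0437, 0.0877]
eef_rot: [3.137, -0.16, 0.002]
ft_force: [1.1, -3.7, 5.1]
gripper_width: 0.0323
```

play_rows:
  commands:
    - [0.03,[0,0,0.001],0]
    - [0.03,[0,0,0],0]
    - [0.03,[0,0,0],0]

```text
time: 33.6
ee_pos: [0.5024, -0.0438, 0.0872]
eef_rot: [3.137, -0.16, 0.003]
ft_force: [-0.6, -4.6, 11.9]
gripper_width: 0.0323
```

play_rows:
  commands:
    - [0.03,[0,0,-0.01],0]
    - [0.03,[0,0,-0.02],0]
    - [0.03,[0,0,-0.03],0]
    - [0.03,[0,0,0],0]
    - [0.03,[0.013,-0.0373,0],0]

```text
time: 34.1
ee_pos: [0.5182, -0.0095, 0.147]
eef_rot: [3.136, -0.165, 0.001]
ft_force: [1.0, 0.1, -3.0]
gripper_width: 0.0324
```

play_rows:
  commands:
    - [0.03,[0.013,-0.0373,0],0]
    - [0.03,[0.013,-0.0373,0],0]
    - [0.03,[0.013,-0.0373,0],0]
    - [0.03,[0.013,-0.0373,0],0]
    - [0.03,[0.013,-0.0373,0],0]

```text
time: 34.6
ee_pos: [0.6022, 0.1731, 0.1455]
eef_rot: [3.137, -0.16, -0.002]
ft_force: [1.4, -1.1, -1.4]
gripper_width: 0.0328
```

play_rows:
  commands:
    - [0.03,[0.013,-0.0373,0],0]
    - [0.03,[0.013,-0.0373,0],0]
    - [0.03,[0,0,0],0]
    - [0.03,[0,0,0],0]
    - [0.03,[0,0,0],0]

```text
time: 35.1
ee_pos: [0.6352, 0.2423, 0.1457]
eef_rot: [3.137, -0.161, -0.002]
ft_force: [-0.0, -0.2, -1.8]
gripper_width: 0.0322
```

```bash
python3 - <<'E'
from h import *
rel((.636,.242),.0235)
t=robot.snapshot("wrist");held(t)
for q in robot.place_of("tray_yellow",t)[:2]: print(q,w(t,q["point"],0))
E
```

```text
pos [0.6352 0.2423 0.1457] yaw -0.102 shift now [0.0009 0.0002 0.1222] spin 0 shift after spin [0.0009 0.0002 0.1222] q6 0.35 F [-0.  -0.2 -1.8] w 0.0322 t 35.1 tilt [-0.001 -0.    -1.   ]
n 2498 mid [0.6357 0.2409] tilt [0.006 0.001] rms 0.0006 top z 0.1779 topring [0.6357 0.2418] 0.0174 lowest 0.1315 mid-tcp [ 0.0003 -0.0011]
{'point': [316.8, 227.1], 'score': 0.97} [0.63095321 0.2391961  0.        ]
```

play_rows:
  commands:
    - [0.03,[0,0.001,0.028],0]
    - [0.03,[0,0,0.032],0]
    - [0.03,[0,0,0.03],0]
    - [0.03,[0,0,0.02],0]
    - [0.03,[0,0,0.007],0]

```text
time: 35.7
ee_pos: [0.6346, 0.2408, 0.0272]
eef_rot: [3.136, -0.162, -0.005]
ft_force: [0.7, -0.0, -2.9]
gripper_width: 0.0322
```

play_rows:
  commands:
    - [0.03,[0,0,0],0]
    - [0.03,[0,0,0.001],0]
    - [0.03,[0,0,0.001],0]
    - [0.03,[0,0,0],0]

```text
time: 36.1
ee_pos: [0.636, 0.242, 0.0282]
eef_rot: [-3.137, 0.16, -0.002]
ft_force: [-1.2, -0.4, -2.7]
gripper_width: 0.0324
```

play_rows:
  commands:
    - [0.03,[0,0,0.0015],0]
    - [0.03,[0,0,0.0015],0]
    - [0.03,[0,0,0],0]
    - [0.03,[0,0,0],0]

```text
time: 36.5
ee_pos: [0.6356, 0.2419, 0.0242]
eef_rot: [3.137, -0.16, -0.0]
ft_force: [0.4, 0.6, -2.2]
gripper_width: 0.0323
```

play_rows:
  commands:
    - [0.03,[0,0,0.001],0]
    - [0.03,[0,0,0],0]

```text
time: 36.7
ee_pos: [0.6358, 0.2419, 0.0236]
eef_rot: [-3.137, 0.16, -0.001]
ft_force: [-0.5, -0.5, 3.2]
gripper_width: 0.0324
```

Touching the floor. Release and lift.

play_rows:
  commands:
    - [0.06,[0,0,0],0]
    - [0.06,[0,0,0],0]
    - [0.06,[0,0,0],0]
    - [0.06,[0,0,-0.02],0]
    - [0.06,[0,0,-0.03],0]

```text
time: 37.2
ee_pos: [0.6347, 0.2416, 0.072]
eef_rot: [3.136, -0.16, -0.005]
ft_force: [0.1, -0.1, 0.1]
gripper_width: 0.0599
```

play_rows:
  commands:
    - [0.06,[0,0,-0.04],0]
    - [0.06,[0,0,-0.045],0]
    - [0.06,[0,0,-0.03],0]
    - [0.06,[0,0,0],0]
    - [0.06,[0,0,0],0]

```text
time: 37.7
ee_pos: [0.6358, 0.2419, 0.1886]
eef_rot: [-3.137, 0.16, -0.001]
ft_force: [-1.4, 0.5, -0.5]
gripper_width: 0.0602
```

```bash
python3 - <<'E'
from h import *
rel()
t=robot.snapshot("wrist");P=cloud(t)
for c in [(.636,.241),(.498,.275),(.371,.28)]: print(ring(P,c,z=.054,r=.03))
t=robot.snapshot("scene");save(t,"end")
E
```

```text
pos [0.6358 0.2419 0.1886] yaw -0.102 shift now [0. 0. 0.] spin 0 shift after spin [0. 0. 0.] q6 0.35 F [-1.4  0.5 -0.5] w 0.0602 t 37.7 tilt [ 0.001  0.    -1.   ]
(((0.6360503435134888, 0.2412242740392685), 0.0176572073251009), 1175, array([0.636109  , 0.24175379], dtype=float32))
(((0.49859264492988586, 0.27508455514907837), 0.017695704475045204), 1058, array([0.4993075 , 0.27564892], dtype=float32))
(((0.3733222484588623, 0.2787568271160126), 0.017873281612992287), 919, array([0.3789142 , 0.27860898], dtype=float32))
```

View pics/end.png

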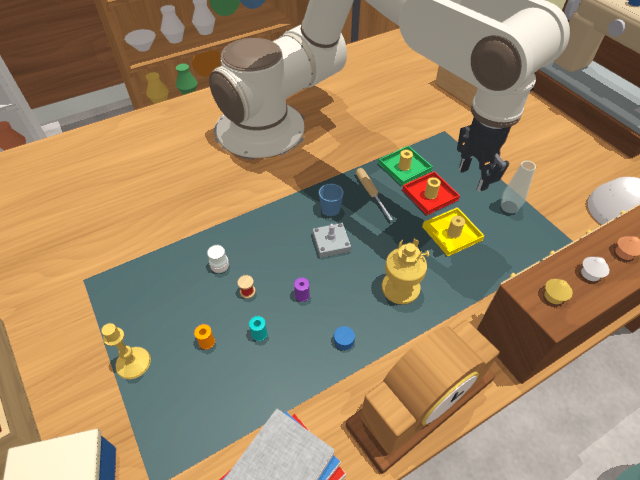

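The picture shows the sleeves upright in green (405,160), red (432,188) and yellow (456,227). The bystanders are unmoved and the gripper is clear.

```bash
python3 -c "
from bench import robot
print(robot.job_done())"
```

```text
the job is handed in; nothing more can be done
None
```

All three brass sleeves were tried on the gauge pin one at a time and set down in the tray for their result. The job was handed in about 38 s into the 72 s limit; the interface reported no verdict.

| Sleeve | Where it stopped | Wrist force at the stop | Tray |
|---|---|---|---|
| by the jar | base (rim about 25 mm up) | about 30 N | red, too loose |
| by the spool | shoulder (rim about 41 mm up) | about 12 N | green, right size |
| by the tin | tip (rim about 68 mm up) | about 12 N | yellow, too tight |

- **Final checks:** The last wrist view found all three sleeve tops at about 54 mm, each within about 7 mm of its tray centre. The scene picture shows them upright, the gripper open and clear, and the bystanders apparently where they began, judged by eye rather than measured.
- **Disagreements:** The top and scene cameras differ by about 5 mm in x, so I used the wrist camera for alignment. My tilt fit on the first sleeve was unreliable at the gauge (3 mm residual), so there I used its top-rim position instead. No check failed.

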